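# Put the pepper mills on charge, battery end down

### The arm

A 6-joint arm with a two-finger parallel gripper is mounted at the origin on the work surface. World frame = base frame: x ahead of the robot, y to its left, z up, the work surface at z = 0. Lengths are in mm, angles in rad, forces in N, time in s.
With the tool pointing down it reaches from about 350 to 975 mm from the base axis. Payload 7.1 kg.
Tool frame: the origin (TCP) lies between the finger pads, 19 mm behind the fingertips; this is the grasp point; z points along the fingers, y is the line along which they close (so a half turn about z gives the same grasp; the last joint's range is limited). The gripper opens to 88 mm and grips with 3 to 60 N. Pads are 20 mm wide; open, the fingers measure 115 mm over their backs; the gripper's body (75 mm by 178 mm) begins 61 mm behind the grasp point.
Start: joints at [-1.12, 0.423, 1.63, -0, 1.089, -0.019], TCP at [282.956, -557.262, 241.375] pointing down, gripper open.
Joint ranges: [-3, 3], [-0.9, 2.11], [0.09, 2.58], [-1.31, 4.45], [0.11, 2.69], [-2.54, 2.54]. Speed limits (rad/s): [2.39, 2.39, 3.01, 3.14, 3.14, 3.14].

### API

Orientations are given as a rotation vector (axis times angle).
In Python, from workcell import ctrl gives the robot as it stands.
- The arm moves only by the tool apply_moves, never from a script. Its argument "targets" is a list of rows, each an object of numbers: "tx", "ty", "tz": the shift along the world's x, y, z in m; "spin": the turn about the world's z in degrees. In form: [{"tx": .., "ty": .., "tz": .., "spin": ..}, ...]. A call has exactly 8 rows; each row is the pose to reach, as a shift and turn from the pose commanded when the call began; what a row does not reach only later rows make up. A row lasts 1/10 s, in which the tool goes at most 50 mm and 8.59 degrees, less where a joint would pass 70% of its speed; a pose out of reach is approached as far as the arm can. A call with a gripper value outside its range is refused whole. "gripper" is the closure, from -1 (fully open) to 1 (shut), set as the call begins (left out, the last holds). The fingers move at their own pace and stop on an object; the grip force is fixed at half the most. Time passes only in rows, so rows that repeat a pose let the fingers close, or fill a call up. It gives the time, the measured TCP pose, the force, the opening and the grip force at its end, in the units of the state.
- ctrl.get_obs(): the state, without advancing time (a new reading comes with each control period).
- ctrl.get_image(name): name is "scene" or "side" or "wrist"; returns the picture (400x640x3 uint8, red, green, blue); there is no depth.
- ctrl.get_calibration(name): a dict with "fov_y" (degrees; the focal length in pixels is half the picture's height over the tangent of half this angle, whatever the lens; pixels are square), "cx", "cy" (the principal point, pixels), "rvec" (rotation vector, rad) and "tvec" (3), from world to camera coordinates, as OpenCV has them. Camera axes: x right, y down, z forward; pixel columns grow to the right and rows downward; lengths in mm; the calibration is good to about 2 mm. A picture is of the moment at which its call begins: read the wrist's pose just before it. get_calibration takes no time and is no camera call; for the wrist camera it gives the pose at the moment of the call.
- ctrl.close_job(): hands the job in; it is judged then, once.
Trained networks look in the newest picture that a camera, given by its name, has taken for a name from the list of things; names that differ only in an ending like _2 or _b are one class to them, and where a whole thing is asked for, a point or a joint stands for the part that bears it (a point fixed in the world has none). Each returns a list of dicts, best first, with "score" (0 to 1); they miss things now and then, are a little off and sometimes report something else, mostly with a low value. They report only what shows in the picture. A call takes as long as a camera call. They do not tell look-alikes from the thing itself.
- ctrl.outline_of(name, camera): "pixels" (400x640 bool, what is visible of it) and "box" ([left, top, right, bottom] in pixels, round what is visible of it).
- ctrl.pinpoint(name, camera): "uv" ([column, row] in pixels: a listed point, or the origin of a listed thing).
The state is a dict: "t": time; "qpos": joint angles; "qvel": joint speeds; "joint_torque": joint torques, N m; "ee_pos": TCP position; "orientation": TCP orientation; "ft_force": force on the tool from outside, world axes, zero at the start; "moment": the same for the moment, N m; "width": finger opening in mm; "grasp_force": force on a finger pad.
Only numpy, scipy, OpenCV 4.12 (cv2) and the standard library are available. Lean on these libraries where they do the work, as an engineer would, in place of code of your own. Each camera call takes 0.05 s, during which the arm holds its last target. There are 200 camera calls.

### The job

First switch the charging dock off: push its knob in and, holding it in, turn it anticlockwise past the safety stop all the way back, then let go so that it springs out. Then put every pepper mill on the pantry worktop into the dock: the battery hides in one end and both ends look alike, so lift each by its middle to feel which end is heavy, and lay it in a cradle of its own in the sloping dock, heavy end down, slid home against the bottom stop. Only when all are in, switch the dock on again: knob pushed in, held in and turned clockwise past the stop as far as it goes, then let go; all the while leave the jar, the tin and the pan standing where they are.

Things in the scene. Friction and masses are not known exactly. Their poses are not given: they have to be found in the camera images.
- mill1: electric pepper mill, 140 mm long along its x axis, origin at its very middle; wooden waist 38 x 38 mm, 60 mm long; at each end an equal black collar with a steel band, 44 x 44 x 34 mm with a dome. 0.29 to 0.43 kg, balance point 30 mm from the middle towards the heavy end; neither name, look nor axes tell which end that is. Starts lying on the worktop; may be rolled about x. Some are absent
- mill2: electric pepper mill, 140 mm long along its x axis, origin at its very middle; wooden waist 38 x 38 mm, 60 mm long; at each end an equal black collar with a steel band, 44 x 44 x 34 mm with a dome. 0.29 to 0.43 kg, balance point 30 mm from the middle towards the heavy end; neither name, look nor axes tell which end that is. Starts lying on the worktop; may be rolled about x. Some are absent
- mill3: electric pepper mill, 140 mm long along its x axis, origin at its very middle; wooden waist 38 x 38 mm, 60 mm long; at each end an equal black collar with a steel band, 44 x 44 x 34 mm with a dome. 0.29 to 0.43 kg, balance point 30 mm from the middle towards the heavy end; neither name, look nor axes tell which end that is. Starts lying on the worktop; may be rolled about x. Some are absent
- mill4: electric pepper mill, 140 mm long along its x axis, origin at its very middle; wooden waist 38 x 38 mm, 60 mm long; at each end an equal black collar with a steel band, 44 x 44 x 34 mm with a dome. 0.29 to 0.43 kg, balance point 30 mm from the middle towards the heavy end; neither name, look nor axes tell which end that is. Starts lying on the worktop; may be rolled about x. Some are absent
- dock: white charging dock, fixed; origin on the worktop under its middle. Four cradles side by side along its y: their common floor, 330 mm wide, rises towards dock +x at 0.55 rad (31.5 degrees) from level to 128 mm up; at the low end (-x, towards the robot) a lip 28 mm high, square to it, is the bottom stop. At the +y end a deck 50 mm high bears the knob
- cradle0 (a point): the cradle farthest to dock -y: where a mill's origin lies when home there, its lower dome on the bottom stop, its axis up the slope. Cradle floor 22 mm below (square to the slope); 16 mm high ribs 60 mm apart flank the two collars only, so fingers fit at the waist. Cradles 78 mm apart along dock y. Axes as dock
- cradle1 (a point): the second cradle from dock -y: where a mill's origin lies when home there, its lower dome on the bottom stop, its axis up the slope. Cradle floor 22 mm below (square to the slope); 16 mm high ribs 60 mm apart flank the two collars only, so fingers fit at the waist. Cradles 78 mm apart along dock y. Axes as dock
- cradle2 (a point): the third cradle from dock -y: where a mill's origin lies when home there, its lower dome on the bottom stop, its axis up the slope. Cradle floor 22 mm below (square to the slope); 16 mm high ribs 60 mm apart flank the two collars only, so fingers fit at the waist. Cradles 78 mm apart along dock y. Axes as dock
- cradle3 (a point): the cradle farthest to dock +y, next to the knob: where a mill's origin lies when home there, its lower dome on the bottom stop, its axis up the slope. Cradle floor 22 mm below (square to the slope); 16 mm high ribs 60 mm apart flank the two collars only, so fingers fit at the waist. Cradles 78 mm apart along dock y. Axes as dock
- knob_grip (a point): point on the upright axis of the dock's black knob, 7 mm below the top of its grip bar, a good height for the TCP. The bar is 14 mm thick, 46 mm long, 30 mm high over a disc 48 mm across. Axes turn with the knob: the bar lies along this x axis
- knob (a joint): turn of the knob in rad, growing clockwise seen from above: 0 off (bar along dock x), 1.3 fully on (end stop). Starts on, between 1.15 and 1.3. Unless the knob is held in by at least 5.5 mm, a safety stop blocks it at about 0.3 going up and 0.9 going down; past the stop it springs out and stays. Turning friction 0.04 N m
- knob_press (a joint): how far the knob is pushed in (straight down), in m: 0 out, 0.007 fully in. Spring: 3 N to start, 10 N fully in
- jar: bystander: amber jar with yellow lid, 72 mm across, 95 mm tall, origin under its middle
- tin: bystander: steel tin, 74 mm across, 110 mm tall, origin under its middle
- pan: bystander: open steel pan, 170 mm across, 90 mm tall, origin under its middle
Mind the look-alikes: they are no part of the job. Leave any green look-alike of the mill4 alone.

How it is judged (in metres and radians):
On the way, in this order (a step that is already met when the one before it is completed fails the run):
1. the dock is switched off: knob turned back and sprung out (value of joint knob below 0.2 rad and value of joint knob_press below 0.002 m), for 0.2 s.
2. every mill lies home in a cradle of the dock, heavy end down (x of mill1 in the frame of dock between -0.014 and 0.014 m and z of mill1 in the frame of dock between 0.086 and 0.114 m and y of mill1 in the frame of dock between -0.15 and 0.15 m and x of mill1_c1 in the frame of dock between -0.0564 and -0.0204 m and z of mill1_c1 in the frame of dock between 0.0585 and 0.0945 m and angle between the x axis of each of mill1, mill2, mill3, mill4 and the y axis of dock, either way round above 1.3 rad and x of mill2 in the frame of dock between -0.014 and 0.014 m and z of mill2 in the frame of dock between 0.086 and 0.114 m and y of mill2 in the frame of dock between -0.15 and 0.15 m and x of mill2_c1 in the frame of dock between -0.0564 and -0.0204 m and z of mill2_c1 in the frame of dock between 0.0585 and 0.0945 m and x of mill3 in the frame of dock between -0.014 and 0.014 m and z of mill3 in the frame of dock between 0.086 and 0.114 m and y of mill3 in the frame of dock between -0.15 and 0.15 m and x of mill3_c1 in the frame of dock between -0.0564 and -0.0204 m and z of mill3_c1 in the frame of dock between 0.0585 and 0.0945 m and x of mill4 in the frame of dock between -0.014 and 0.014 m and z of mill4 in the frame of dock between 0.086 and 0.114 m and y of mill4 in the frame of dock between -0.15 and 0.15 m and x of mill4_c1 in the frame of dock between -0.0564 and -0.0204 m and z of mill4_c1 in the frame of dock between 0.0585 and 0.0945 m), for 0.2 s.
3. the knob, held in, is turned clockwise past its safety stop (value of joint knob_press above 0.004 m and value of joint knob above 0.5 rad).
At the end, for the whole second after the job is handed in: Every mill present rests home in a cradle, heavy end down: centre within 14 mm and heavy collar within 18 mm of their places in dock x and z, square within 0.27 rad. Knob on (over 1.1 rad) and out (in by less than 2 mm). Jar, tin and pan upright (all of step 2 and linear speed of each of mill1, mill2, mill3, mill4 below 0.03 m/s and value of joint knob above 1.1 rad and value of joint knob_press below 0.002 m and angle between each of jar, tin, pan's own z axis and vertical below 0.15 rad); the robot touches nothing.
It fails at once if the jar is pushed more than 40 mm or knocked over (distance of jar from where it was at the start of the episode above 0.04 m or angle between jar's own z axis and vertical above 0.5 rad).
It fails at once if the tin is pushed more than 40 mm or knocked over (distance of tin from where it was at the start of the episode above 0.04 m or angle between tin's own z axis and vertical above 0.5 rad).
It fails at once if the pan is pushed more than 40 mm or knocked over (distance of pan from where it was at the start of the episode above 0.04 m or angle between pan's own z axis and vertical above 0.5 rad).
Of mill1, mill2, mill3, mill4 only 3 to 4 are there at a start; the rules pass over those that are not, and their reading is None.
At some moment in a run one of mill1, mill2, mill3, mill4 may be knocked a few centimetres aside while the robot is not near it.
Once in a run the grip may slacken for a moment while it holds something.
It also fails if it takes over 208 s, if anything falls off the work surface, if the arm or the gripper's body presses on something with over 40 N, if the wrist force passes 120 N, or if a joint passes its speed limit or range.

## Working session

There is one attempt and no reset: what is moved stays moved. The work goes in short steps, Python scripts to look and compute and a tool call to move; the robot and the scene stay as the last step left them, time stands still between calls to the robot, and variables do not carry over. Pictures are saved under pics/ and viewed, at most 14 in all, crops included, and the job is handed in when it is done.

Besides the shell and the picture viewer there is one more tool, called by a JSON object that holds its "api" and its "payload". apply_moves: Moves the arm, as the interface text tells. Its arguments: {"type":"object","properties":{"targets":{"type":"array"},"gripper":{"type":"number"}},"required":["targets"]}

```bash
ls; mkdir -p pics; cat > h.py <<'E'
import numpy as np, cv2
from workcell import ctrl
def cal(n):
    c=ctrl.get_calibration(n); f=200/np.tan(np.radians(c["fov_y"])/2)
    K=np.array([[f,0,c["cx"]],[0,f,c["cy"]],[0,0,1]]); R=cv2.Rodrigues(np.array(c["rvec"],float))[0]
    return K,R,np.array(c["tvec"],float)
def ray(n,uv,z,C=None):
    K,R,t=C or cal(n); d=R.T@np.linalg.inv(K)@np.array([uv[0],uv[1],1.]); o=-R.T@t
    return o+d*(z-o[2])/d[2]
def proj(n,P,C=None):
    K,R,t=C or cal(n); p=(R@np.atleast_2d(P).T).T+t; q=(K@p.T).T; return q[:,:2]/q[:,2:]
def snap(n,fn):
    im=ctrl.get_image(n); cv2.imwrite(fn,im[:,:,::-1]); return im
E
python3 - <<'E'
from h import *
a=snap("scene","pics/s0.png"); b=snap("side","pics/d0.png")
print(ctrl.get_obs())
for n in("scene","side"):
    K,R,t=cal(n); print(n,K[0,0],-R.T@t, R[2])
    for o in("mill1","dock","knob_grip","cradle0","cradle3","jar","tin","pan"):
        print(o,[(round(d["score"],2),np.round(d["uv"],1).tolist()) for d in ctrl.pinpoint(o,n)])
E
```

```text
pics
{'t': 0.1, 'qpos': array([-1.11997615e+00,  4.23748094e-01,  1.63058357e+00,  1.23193018e-06,
        1.08856874e+00, -1.89954541e-02]), 'qvel': array([-1.34617912e-03, -1.87718610e-03, -2.83339499e-03,  7.77714632e-05,
        1.50950615e-03,  1.71217471e-03]), 'joint_torque': array([-1.82757423e-03, -5.45613277e+01, -2.74324501e+01,  6.44002296e-02,
        1.88357866e-02, -1.96006999e-05]), 'ee_pos': array([ 282.77959831, -556.86161117,  240.70138439]), 'orientation': array([-3.05406897e+00, -7.30917917e-01,  4.38240503e-04]), 'ft_force': array([ 0.76159186,  0.18973931, -0.68205706]), 'moment': array([ 0.03368442,  0.00693607, -0.04606792]), 'grasp_force': 0.0, 'width': 87.78740657667029}
scene 370.9971031943211 [1332.60652607  -22.98460047 1010.7323745 ] [-0.63929224 -0.05542228 -0.76696402]
mill1 [(0.97, [307.9, 176.2]), (0.87, [302.6, 207.4]), (0.7, [243.7, 202.7]), (0.62, [257.4, 168.3]), (0.58, [275.2, 146.0])]
dock [(0.9, [400.7, 227.8])]
knob_grip [(0.68, [468.5, 196.2]), (0.3, [372.8, 218.4])]
cradle0 [(0.98, [395.8, 213.5]), (0.76, [369.9, 217.9]), (0.65, [444.0, 20
[... 209 characters left out ...]
261.4]), (0.17, [393.7, 216.6])]
pan [(0.81, [194.0, 170.4])]
side 390.0390267155699 [-55.41059732 853.93316512 931.90727544] [ 0.41831592 -0.67654855 -0.60604773]
mill1 [(0.93, [353.5, 213.3]), (0.88, [316.0, 196.8]), (0.88, [405.0, 206.7]), (0.68, [266.9, 199.9]), (0.59, [376.1, 182.1]), (0.52, [340.5, 174.7])]
dock [(0.75, [253.7, 248.7]), (0.38, [253.8, 222.1])]
knob_grip [(0.66, [229.8, 280.8])]
cradle0 [(0.86, [265.5, 206.8]), (0.83, [252.9, 217.1]), (0.62, [231.2, 252.9]), (0.61, [248.1, 237.6])]
cradle3 [(0.86, [265.5, 206.8]), (0.83, [252.9, 217.1]), (0.62, [231.2, 252.9]), (0.61, [248.1, 237.6])]
jar [(0.93, [289.7, 181.0])]
tin [(0.83, [264.9, 199.2])]
pan [(0.73, [397.3, 160.1])]
```

View pics/s0.png

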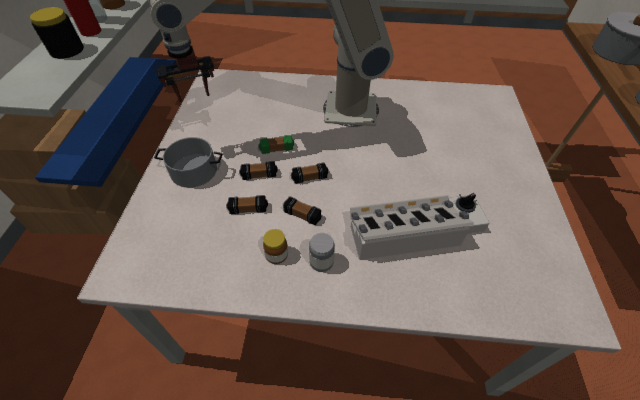

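View pics/d0.png

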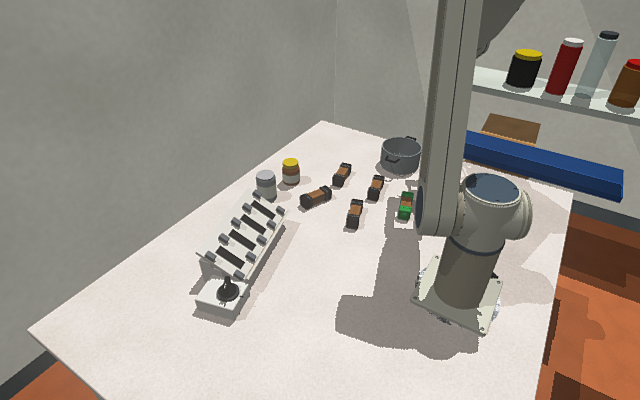

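```bash
cat >> h.py <<'E'
def tri(u1,u2,n1="scene",n2="side"):
    P=[]
    for n in(n1,n2):
        K,R,t=cal(n); P.append(K@np.c_[R,t])
    X=cv2.triangulatePoints(P[0],P[1],np.array(u1,float).reshape(2,1),np.array(u2,float).reshape(2,1))[:,0]; X=X[:3]/X[3]
    return X
def mills(n="scene",z=22):
    C=cal(n); out=[]
    for d in ctrl.outline_of("mill1",n):
        v,u=np.nonzero(d["pixels"])
        if len(u)<30: continue
        (c,s,a)=cv2.minAreaRect(np.c_[u,v].astype(np.float32))
        pts=np.array([ray(n,p,z,C)[:2] for p in np.c_[u,v]]); m=pts.mean(0)
        w,V=np.linalg.eigh(np.cov((pts-m).T)); ax=V[:,1]
        yaw=np.degrees(np.arctan2(ax[1],ax[0]))%180
        p=(pts-m)@ax; mid=(p.max()+p.min())/2
        out.append((round(d["score"],2),np.round(m+ax*mid,0),round(yaw,1),round(np.ptp(p)),np.round([u.mean(),v.mean()])))
    return out
E
python3 - <<'E'
from h import *
for n in("scene","side"):
    ctrl.get_image(n)
    print(n)
    for m in mills(n): print(*m)
    for d in ctrl.pinpoint("mill1",n): print(np.round(ray(n,d["uv"],22)),d["score"])
S=ctrl.pinpoint("cradle0","scene"); D=ctrl.pinpoint("cradle0","side")
S=sorted([d["uv"] for d in S],key=lambda u:u[0]); D=sorted([d["uv"] for d in D],key=lambda u:-u[0])
for u in S: print("cs",np.round(ray("scene",u,100)))
for u in D: print("cd",np.round(ray("side",u,100)))
if len(S)==len(D):
    for a,b in zip(S,D): print(np.round(tri(a,b),1))
a=ctrl.pinpoint("knob_grip","scene")[0]["uv"];b=ctrl.pinpoint("knob_grip","side")[0]["uv"]; print("knob",tri(a,b))
for o in("jar","tin","pan"):
    print(o,[np.round(ray(n,ctrl.pinpoint(o,n)[0]["uv"],0)) for n in("scene","side")])
K,R,t=cal("wrist");e=ctrl.get_obs();print("wrist",K,-R.T@t,R,e["ee_pos"])
im=cv2.imread("pics/s0.png")[120:290,150:500]; cv2.imwrite("pics/s0c.png",cv2.resize(im,None,fx=2.28,fy=2.28,interpolation=cv2.INTER_CUBIC))
E
```

```text
scene
0.96 [ 281. -282.] 111.0 137 [276. 144.]
0.95 [ 420. -137.] 112.4 139 [309. 172.]
0.93 [ 593. -145.] 64.7 143 [302. 210.]
0.9 [ 427. -324.] 104.5 138 [258. 170.]
0.69 [ 586. -332.] 98.4 138 [247. 204.]
0.65 [610. 244.] 107.8 456 [415. 225.]
0.29 [496. 416.] 144.9 82 [467. 201.]
[ 429. -144.   22.] 0.93
[ 279. -282.   22.] 0.7
[ 432. -312.   22.] 0.69
[ 599. -134.   22.] 0.65
[ 582. -349.   22.] 0.65
side
0.75 [ 586. -330.] 105.7 183 [341. 174.]
0.68 [ 427. -323.] 106.0 185 [375. 187.]
0.61 [ 282. -278.] 107.1 174 [405. 205.]
0.59 [ 420. -134.] 110.5 170 [354. 214.]
0.56 [ 591. -139.] 78.5 159 [315. 197.]
[ 423. -128.   22.] 0.72
[ 599. -136.   22.] 0.64
[ 428. -348.   22.] 0.64
[ 597. -340.   22.] 0.62
[ 289. -280.   22.] 0.56
[675. 175.  22.] 0.49
cs [665.  77. 100.]
cs [628. 154. 100.]
cs [595. 309. 100.]
cd [635.  86. 100.]
cd [641. 153. 100.]
cd [610. 229. 100.]
cd [589. 314. 100.]
knob [536.30790169 392.8541945  104.67534452]
jar [array([ 748., -198.,    0.]), array([ 748., -183.,    0.])]Traceback (most recent call last):
  File "<stdin>", line 15, in <module>
IndexError: list index out of range
```

```bash
python3 - <<'E'
from h import *
K,R,t=cal("wrist");e=ctrl.get_obs();print("wrist",K,-R.T@t,R,e["ee_pos"],cv2.Rodrigues(e["orientation"])[0])
E
```

```text
wrist [[333.8145763    0.         319.14858926]
 [  0.         333.8145763  197.23940391]
 [  0.           0.           1.        ]] [ 346.63280552 -525.38560269  385.35817873] [[ 4.53241902e-01 -8.91387544e-01 -1.57064690e-04]
 [-8.60284421e-01 -4.37473090e-01  2.61778553e-01]
 [-2.33414853e-01 -1.18513889e-01 -9.65127952e-01]] [ 282.94695149 -557.2227488   241.34231449] [[ 8.91651017e-01  4.52723384e-01 -3.57259826e-05]
 [ 4.52723385e-01 -8.91651010e-01  1.10357648e-04]
 [ 1.81063796e-05 -1.14574497e-04 -9.99999993e-01]]
```

{"api": "apply_moves", "payload": {"targets": [{"tx":0,"ty":0.03,"tz":0.04,"spin":0},{"tx":0.01,"ty":0.06,"tz":0.08,"spin":0},{"tx":0.03,"ty":0.1,"tz":0.11,"spin":5},{"tx":0.05,"ty":0.15,"tz":0.11,"spin":10},{"tx":0.07,"ty":0.2,"tz":0.11,"spin":15},{"tx":0.09,"ty":0.24,"tz":0.11,"spin":20},{"tx":0.11,"ty":0.29,"tz":0.11,"spin":25},{"tx":0.13,"ty":0.33,"tz":0.11,"spin":27}]}}

```text
t: 2.35
ee_pos: [411.0, -229.8, 351.7]
orientation: [2.798, 1.428, 0.001]
ft_force: [0.8, -1.1, 0.5]
width: 87.8
grasp_force: 0.0
```

{"api": "apply_moves", "payload": {"targets": [{"tx":0.02,"ty":0.045,"tz":0,"spin":5},{"tx":0.04,"ty":0.09,"tz":0,"spin":10},{"tx":0.06,"ty":0.135,"tz":0,"spin":15},{"tx":0.08,"ty":0.18,"tz":0,"spin":20},{"tx":0.1,"ty":0.225,"tz":0,"spin":25},{"tx":0.12,"ty":0.27,"tz":0,"spin":27},{"tx":0.14,"ty":0.315,"tz":0,"spin":27},{"tx":0.16,"ty":0.36,"tz":0,"spin":27}]}}

```text
t: 3.15
ee_pos: [571.3, 130.4, 351.6]
orientation: [2.39, 2.039, 0.0]
ft_force: [0.1, 0.6, -0.4]
width: 88.0
grasp_force: 0.0
```

```bash
python3 - <<'E'
from h import *
snap("wrist","pics/w1.png"); print(ctrl.get_obs()["qpos"])
for o in("knob_grip","cradle0","dock"):
    for d in ctrl.pinpoint(o,"wrist"): print(o,d["score"],np.round(d["uv"]),np.round(ray("wrist",d["uv"],0 if o=="dock" else 100)))
E
```

```text
[0.21121937 0.26323156 1.59949642 0.00324236 1.27578838 0.36607773]
cradle0 0.91 [369. 140.] [634. 155. 100.]
cradle0 0.75 [390. 201.] [651.  77. 100.]
cradle0 0.69 [344.  75.] [614. 231. 100.]
cradle0 0.64 [313.   7.] [592. 303. 100.]
dock 0.65 [349. 105.] [623. 195.   0.]
```

View pics/w1.png

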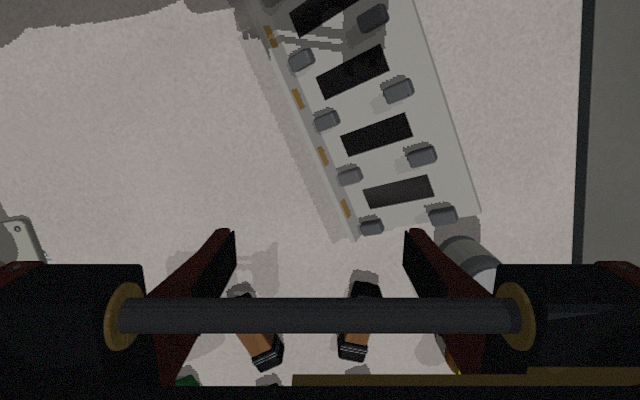

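{"api": "apply_moves", "payload": {"targets": [{"tx":0,"ty":0.045,"tz":0,"spin":0},{"tx":-0.02,"ty":0.09,"tz":0,"spin":0},{"tx":-0.03,"ty":0.13,"tz":0,"spin":0},{"tx":-0.03,"ty":0.16,"tz":0,"spin":0},{"tx":-0.03,"ty":0.16,"tz":0,"spin":0},{"tx":-0.03,"ty":0.16,"tz":0,"spin":0},{"tx":-0.03,"ty":0.16,"tz":0,"spin":0},{"tx":-0.03,"ty":0.16,"tz":0,"spin":0}]}}

```text
t: 4.15
ee_pos: [541.1, 286.6, 351.5]
orientation: [2.392, 2.036, -0.0]
ft_force: [-0.3, -0.1, -0.4]
width: 87.6
grasp_force: 0.0
```

```bash
python3 - <<'E'
from h import *
im=snap("wrist","pics/w2.png"); print(ctrl.get_obs()["ee_pos"])
for o in("knob_grip","cradle0","dock"):
    for d in ctrl.pinpoint(o,"wrist"): print(o,d["score"],np.round(d["uv"]),np.round(ray("wrist",d["uv"],0 if o=="dock" else 100)))
# rectified top view at z=85
C=cal("wrist")
xs,ys=[430,730],[20,480]
src=np.float32(proj("wrist",np.array([[xs[0],ys[0],90],[xs[1],ys[0],90],[xs[1],ys[1],90],[xs[0],ys[1],90]],float),C))
# out: col=(ys1-y), row = xs1-x
s=1.6
dst=np.float32([[(ys[1]-y)*s,(xs[1]-x)*s] for x,y in((xs[0],ys[0]),(xs[1],ys[0]),(xs[1],ys[1]),(xs[0],ys[1]))])
W=cv2.warpPerspective(im,cv2.getPerspectiveTransform(src,dst),(736,480)); cv2.imwrite("pics/w2r.png",W[:,:,::-1])
E
```

```text
[541.11598249 286.8203642  351.51105681]
knob_grip 0.87 [300.  79.] [536. 390. 100.]
cradle0 0.95 [385. 203.] [614. 232. 100.]
cradle0 0.84 [407. 258.] [635. 154. 100.]
cradle0 0.62 [359. 148.] [592. 304. 100.]
cradle0 0.57 [420. 308.] [646.  77. 100.]
dock 0.63 [379. 211.] [620. 188.   0.]
```

View pics/w2r.png

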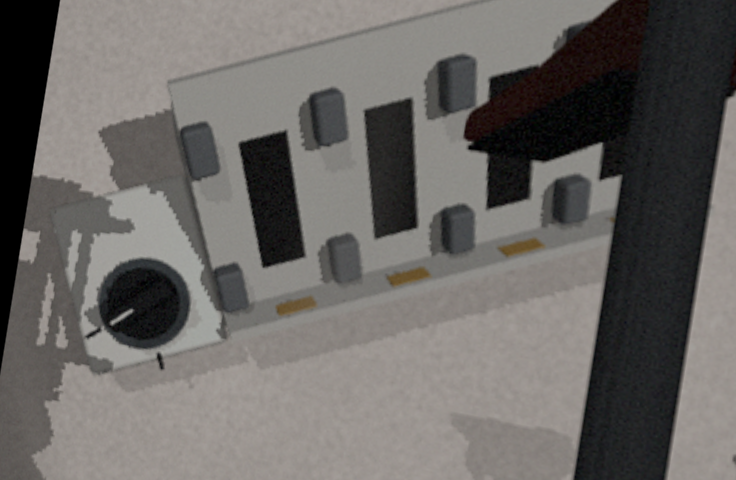

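{"api": "apply_moves", "payload": {"targets": [{"tx":0,"ty":0.02,"tz":-0.03,"spin":8},{"tx":0,"ty":0.04,"tz":-0.06,"spin":16},{"tx":0,"ty":0.06,"tz":-0.09,"spin":24},{"tx":-0.004,"ty":0.08,"tz":-0.12,"spin":32},{"tx":-0.004,"ty":0.103,"tz":-0.15,"spin":40},{"tx":-0.004,"ty":0.103,"tz":-0.16,"spin":43.5},{"tx":-0.004,"ty":0.103,"tz":-0.16,"spin":43.5},{"tx":-0.004,"ty":0.103,"tz":-0.16,"spin":43.5}]}}

```text
t: 5.15
ee_pos: [537.1, 391.1, 191.7]
orientation: [1.468, 2.778, 0.0]
ft_force: [0.7, -0.2, 0.4]
width: 87.4
grasp_force: 0.0
```

```bash
python3 - <<'E'
from h import *
im=snap("wrist","pics/w3.png"); o=ctrl.get_obs(); print(o["ee_pos"],o["qpos"])
print("tcp px",proj("wrist",o["ee_pos"]), proj("wrist",o["ee_pos"]-[0,0,90]))
for d in ctrl.pinpoint("knob_grip","wrist"): print(d["score"],np.round(d["uv"]),np.round(ray("wrist",d["uv"],100)),np.round(tri(d["uv"],[468.5,196.2],"wrist","scene"),1),np.round(tri(d["uv"],[229.8,280.8],"wrist","side"),1))
E
```

```text
[537.41375169 391.20912514 192.37064688] [ 6.11349976e-01  5.33874069e-01  1.57174504e+00 -4.10755372e-05
  1.03465142e+00  1.27689174e-02]
tcp px [[319.51385231 262.643072  ]] [[319.25808769 207.26324183]]
0.61 [320. 205.] [538. 393. 100.] [538.9 390.6  91.7] [536.5 385.8  90.8]
```

View pics/w3.png

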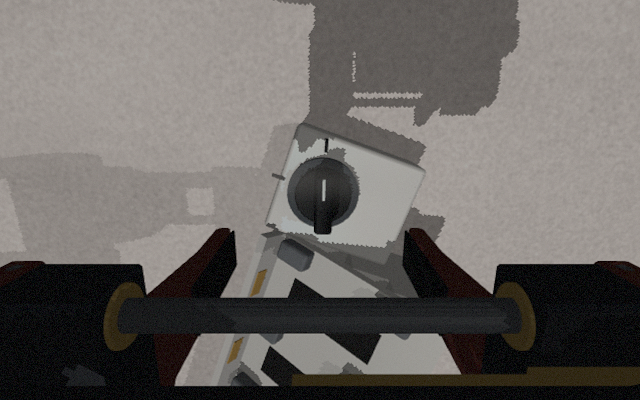

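{"api": "apply_moves", "payload": {"targets": [{"tx":0.0015,"ty":0.001,"tz":-0.03,"spin":0},{"tx":0.0015,"ty":0.001,"tz":-0.06,"spin":0},{"tx":0.0015,"ty":0.001,"tz":-0.08,"spin":0},{"tx":0.0015,"ty":0.001,"tz":-0.09,"spin":0},{"tx":0.0015,"ty":0.001,"tz":-0.095,"spin":0},{"tx":0.0015,"ty":0.001,"tz":-0.098,"spin":0},{"tx":0.0015,"ty":0.001,"tz":-0.098,"spin":0},{"tx":0.0015,"ty":0.001,"tz":-0.098,"spin":0}]}}

```text
t: 6.05
ee_pos: [538.8, 392.7, 94.4]
orientation: [1.465, 2.778, 0.002]
ft_force: [0.2, -0.2, 0.1]
width: 87.7
grasp_force: 0.0
```

{"api": "apply_moves", "payload": {"gripper": 1, "targets": [{"tx":0,"ty":0,"tz":0,"spin":0},{"tx":0,"ty":0,"tz":0,"spin":0},{"tx":0,"ty":0,"tz":0,"spin":0},{"tx":0,"ty":0,"tz":0,"spin":0},{"tx":0,"ty":0,"tz":0,"spin":0},{"tx":0,"ty":0,"tz":0,"spin":0},{"tx":0,"ty":0,"tz":0,"spin":0},{"tx":0,"ty":0,"tz":0,"spin":0}]}}

```text
t: 6.85
ee_pos: [538.3, 392.3, 93.3]
orientation: [-1.465, -2.779, 0.0]
ft_force: [0.3, 1.2, -0.4]
width: 27.3
grasp_force: 0.0
```

{"api": "apply_moves", "payload": {"targets": [{"tx":0,"ty":0,"tz":0,"spin":0},{"tx":0,"ty":0,"tz":0,"spin":0},{"tx":0,"ty":0,"tz":0,"spin":0},{"tx":0,"ty":0,"tz":-0.001,"spin":0},{"tx":0,"ty":0,"tz":-0.002,"spin":0},{"tx":0,"ty":0,"tz":-0.004,"spin":0},{"tx":0,"ty":0,"tz":-0.006,"spin":0},{"tx":0,"ty":0,"tz":-0.006,"spin":0}]}}

```text
t: 7.65
ee_pos: [539.1, 392.9, 88.2]
orientation: [1.464, 2.778, 0.003]
ft_force: [1.8, 2.5, 7.1]
width: 13.9
grasp_force: 30.0
```

{"api": "apply_moves", "payload": {"targets": [{"tx":0,"ty":0,"tz":-0.002,"spin":0},{"tx":0,"ty":0,"tz":-0.004,"spin":0},{"tx":0,"ty":0,"tz":-0.004,"spin":8},{"tx":0,"ty":0,"tz":-0.004,"spin":16},{"tx":0,"ty":0,"tz":-0.004,"spin":24},{"tx":0,"ty":0,"tz":-0.004,"spin":32},{"tx":0,"ty":0,"tz":-0.004,"spin":40},{"tx":0,"ty":0,"tz":-0.004,"spin":46}]}}

```text
t: 8.45
ee_pos: [538.7, 392.3, 86.2]
orientation: [0.254, 3.13, 0.001]
ft_force: [-2.5, -4.0, 22.6]
width: 13.9
grasp_force: 30.0
```

{"api": "apply_moves", "payload": {"targets": [{"tx":0,"ty":0,"tz":0,"spin":8},{"tx":0,"ty":0,"tz":0,"spin":16},{"tx":0,"ty":0,"tz":0,"spin":22},{"tx":0,"ty":0,"tz":0,"spin":24},{"tx":0,"ty":0,"tz":0,"spin":26},{"tx":0,"ty":0,"tz":0,"spin":26},{"tx":0,"ty":0,"tz":0,"spin":26},{"tx":0,"ty":0,"tz":0,"spin":26}]}}

```text
t: 9.25
ee_pos: [538.8, 391.9, 86.2]
orientation: [-0.447, 3.109, -0.0]
ft_force: [-3.8, -4.5, 24.1]
width: 13.9
grasp_force: 30.1
```

```bash
python3 - <<'E'
from h import *
o=ctrl.get_obs(); R=cv2.Rodrigues(o["orientation"])[0]; print(o["ee_pos"],o["ft_force"],o["moment"],o["width"],np.degrees(np.arctan2(R[1,0],R[0,0])),o["qpos"][5])
E
```

```text
[538.80753129 391.88331443  86.15105319] [-3.81092202 -4.51792709 24.11455532] [-0.80640076  0.39201971 -0.46849703] 13.909967471567166 -163.63729501669638 -1.2447422842227962
```

{"api": "apply_moves", "payload": {"gripper": 0.1, "targets": [{"tx":0,"ty":0,"tz":0,"spin":0},{"tx":0,"ty":0,"tz":0.002,"spin":0},{"tx":0,"ty":0,"tz":0.01,"spin":0},{"tx":0,"ty":0,"tz":0.05,"spin":0},{"tx":0,"ty":0,"tz":0.09,"spin":0},{"tx":0,"ty":0,"tz":0.12,"spin":0},{"tx":0,"ty":0,"tz":0.12,"spin":0},{"tx":0,"ty":0,"tz":0.12,"spin":0}]}}

```text
t: 10.05
ee_pos: [538.0, 392.1, 203.5]
orientation: [0.449, -3.109, 0.0]
ft_force: [0.5, 0.6, -0.9]
width: 39.7
grasp_force: 0.0
```

```bash
python3 - <<'E'
from h import *
o=ctrl.get_obs()
im=snap("wrist","pics/w4.png");C=cal("wrist")
for d in ctrl.pinpoint("knob_grip","wrist")+ctrl.pinpoint("cradle0","wrist"): print(d["score"],np.round(d["uv"]),np.round(ray("wrist",d["uv"],92)),np.round(ray("wrist",d["uv"],100)))
# predicted axis line of bar at yaw 194.6
print(proj("wrist",np.array([[538.8+r*np.cos(np.radians(196)),392+r*np.sin(np.radians(196)),99] for r in(-23,23)])))
cv2.imwrite("pics/w4c.png",cv2.resize(im[100:300,200:440],None,fx=2.5,fy=2.5)[:,:,::-1])
for s in("scene","side"):
    ctrl.get_image(s); print(s); [print(*m) for m in mills(s)]
E
```

```text
0.83 [316. 202.] [538. 389.  92.] [536. 389. 100.]
0.85 [192. 239.] [597. 301.  92.] [593. 303. 100.]
0.66 [ 94. 231.] [613. 224.  92.] [608. 228. 100.]
[[319.46619963 233.64965493]
 [319.9671217  176.28159022]]
scene
0.98 [ 282. -283.] 105.3 132 [275. 144.]
0.77 [ 586. -332.] 97.8 139 [247. 204.]
0.74 [ 594. -143.] 65.8 136 [302. 210.]
side
0.79 [ 282. -278.] 107.1 171 [405. 205.]
0.72 [ 422. -138.] 110.3 185 [354. 213.]
0.59 [ 426. -320.] 105.2 174 [375. 188.]
0.58 [ 583. -325.] 103.4 171 [341. 175.]
0.57 [ 591. -142.] 80.0 163 [315. 197.]
```

View pics/w4c.png

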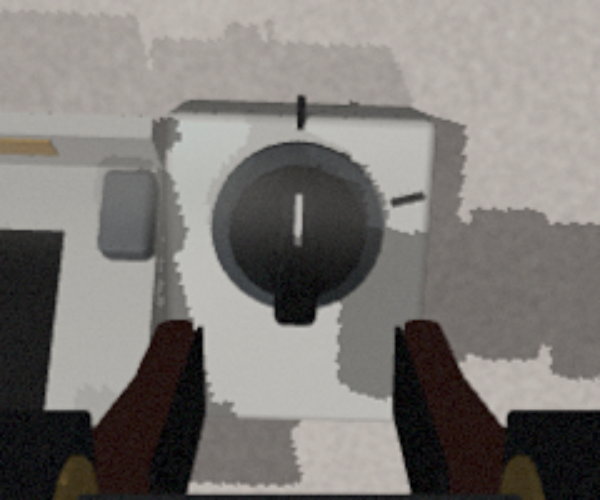

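{"api": "apply_moves", "payload": {"gripper": -0.6, "targets": [{"tx":-0.01,"ty":-0.048,"tz":0,"spin":-8},{"tx":-0.02,"ty":-0.096,"tz":0,"spin":-16},{"tx":-0.03,"ty":-0.144,"tz":0,"spin":-24},{"tx":-0.04,"ty":-0.192,"tz":0,"spin":-32},{"tx":-0.05,"ty":-0.24,"tz":0,"spin":-40},{"tx":-0.06,"ty":-0.288,"tz":0,"spin":-48},{"tx":-0.07,"ty":-0.336,"tz":0,"spin":-56},{"tx":-0.08,"ty":-0.384,"tz":0,"spin":-64}]}}

```text
t: 11.2
ee_pos: [457.5, 6.6, 203.3]
orientation: [-1.275, -2.871, 0.0]
ft_force: [0.0, -0.5, -0.6]
width: 70.2
grasp_force: 0.0
```

{"api": "apply_moves", "payload": {"targets": [{"tx":-0.01,"ty":-0.04,"tz":0,"spin":-7},{"tx":-0.02,"ty":-0.08,"tz":0,"spin":-14},{"tx":-0.03,"ty":-0.12,"tz":-0.01,"spin":-21},{"tx":-0.038,"ty":-0.145,"tz":-0.03,"spin":-21.4},{"tx":-0.038,"ty":-0.145,"tz":-0.03,"spin":-21.4},{"tx":-0.038,"ty":-0.145,"tz":-0.03,"spin":-21.4},{"tx":-0.038,"ty":-0.145,"tz":-0.03,"spin":-21.4},{"tx":-0.038,"ty":-0.145,"tz":-0.03,"spin":-21.4}]}}

```text
t: 12.0
ee_pos: [421.0, -136.0, 173.9]
orientation: [1.776, 2.59, 0.001]
ft_force: [0.2, -0.3, 0.7]
width: 69.8
grasp_force: 0.0
```

```bash
cat >> h.py <<'E'
def tcp():
    o=ctrl.get_obs(); R=cv2.Rodrigues(o["orientation"])[0]
    return o,o["ee_pos"],np.degrees(np.arctan2(R[1,0],R[0,0]))
def look():
    o,p,y=tcp(); print("tcp",np.round(p,1),round(y,1),"w",round(o["width"],1),"t",o["t"])
    ctrl.get_image("wrist")
    for m in mills("wrist"): print(*m)
    for d in ctrl.pinpoint("mill1","wrist"): print("pp",round(d["score"],2),np.round(ray("wrist",d["uv"],22)))
E
python3 - <<'E'
from h import *
look()
E
```

```text
tcp [ 421.  -136.   173.9] 111.1 w 69.8 t 12.0
0.94 [ 595. -126.] 47.7 119 [503. 237.]
0.94 [ 577. -278.] 177.8 63 [405. 359.]
0.92 [ 421. -137.] 108.9 141 [319. 184.]
0.89 [ 422. -311.] 99.6 121 [258. 347.]
0.6 [ 270. -245.] 51.0 80 [129. 235.]
pp 0.85 [ 590. -139.   22.]
pp 0.75 [ 421. -134.   22.]
pp 0.74 [ 427. -328.   22.]
```

{"api": "apply_moves", "payload": {"targets": [{"tx":0,"ty":0,"tz":-0.045,"spin":-2},{"tx":0,"ty":0,"tz":-0.09,"spin":-2},{"tx":0,"ty":0,"tz":-0.12,"spin":-2},{"tx":0,"ty":0,"tz":-0.14,"spin":-2},{"tx":0,"ty":0,"tz":-0.146,"spin":-2},{"tx":0,"ty":0,"tz":-0.146,"spin":-2},{"tx":0,"ty":0,"tz":-0.146,"spin":-2},{"tx":0,"ty":0,"tz":-0.146,"spin":-2}]}}

```text
t: 12.95
ee_pos: [421.2, -136.9, 28.5]
orientation: [1.823, 2.556, 0.001]
ft_force: [0.5, 0.1, -0.3]
width: 70.1
grasp_force: 0.0
```

{"api": "apply_moves", "payload": {"gripper": 1, "targets": [{"tx":0,"ty":0,"tz":0,"spin":0},{"tx":0,"ty":0,"tz":0,"spin":0},{"tx":0,"ty":0,"tz":0,"spin":0},{"tx":0,"ty":0,"tz":0,"spin":0},{"tx":0,"ty":0,"tz":0,"spin":0},{"tx":0,"ty":0,"tz":0,"spin":0},{"tx":0,"ty":0,"tz":0,"spin":0},{"tx":0,"ty":0,"tz":0,"spin":0}]}}

```text
t: 13.75
ee_pos: [420.4, -136.8, 27.5]
orientation: [1.824, 2.558, 0.0]
ft_force: [-0.4, 0.7, 4.9]
width: 38.0
grasp_force: 30.0
```

```bash
cat >> h.py <<'E'
def feel():
    o,p,y=tcp(); R=cv2.Rodrigues(o["orientation"])[0]
    print(np.round(p,1),round(y,1),"w",round(o["width"],2),"g",round(o["grasp_force"],1),"F",np.round(o["ft_force"],2),"Mtool",np.round(R.T@o["moment"],3),"t",o["t"])
E
python3 -c "
from h import *
feel()"
```

```text
[ 420.4 -136.8   27.5] 109.0 w 38.02 g 30.0 F [-0.4   0.69  4.93] Mtool [ 0.014 -0.005 -0.026] t 13.75
```

{"api": "apply_moves", "payload": {"targets": [{"tx":0,"ty":0,"tz":0.02,"spin":0},{"tx":0,"ty":0,"tz":0.04,"spin":0},{"tx":0,"ty":0,"tz":0.08,"spin":0},{"tx":0,"ty":0,"tz":0.12,"spin":0},{"tx":0,"ty":0,"tz":0.13,"spin":0},{"tx":0,"ty":0,"tz":0.13,"spin":0},{"tx":0,"ty":0,"tz":0.13,"spin":0},{"tx":0,"ty":0,"tz":0.13,"spin":0}]}}

```text
t: 14.55
ee_pos: [419.1, -136.3, 155.6]
orientation: [-1.822, -2.555, 0.002]
ft_force: [-0.0, -0.5, -3.6]
width: 37.6
grasp_force: 30.0
```

```bash
python3 - <<'E'
from h import *
feel()
snap("wrist","pics/w5.png"); feel()
for d in ctrl.outline_of("mill1","wrist"):
    v,u=np.nonzero(d["pixels"]); print(d["score"],d["box"],len(u))
E
```

```text
[ 419.1 -136.3  155.6] 109.0 w 37.56 g 30.0 F [-0.04 -0.46 -3.61] Mtool [-0.093 -0.137  0.071] t 14.55
[ 419.2 -136.3  155.7] 109.0 w 37.74 g 30.0 F [-0.42 -0.04 -2.85] Mtool [-0.08  -0.159  0.033] t 14.6
0.93 [256.4, 336.9, 272.7, 375.5] 466
0.84 [267.0, 107.9, 378.2, 375.1] 21455
0.84 [83.2, 217.7, 162.6, 296.3] 3937
0.83 [453.4, 192.8, 581.2, 283.0] 6030
```

View pics/w5.png

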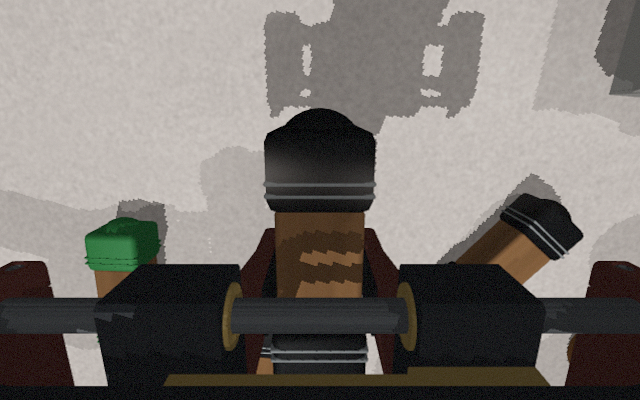

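{"api": "apply_moves", "payload": {"targets": [{"tx":0.0,"ty":0.03,"tz":0.03,"spin":8},{"tx":0.03,"ty":0.06,"tz":0.05,"spin":16},{"tx":0.06,"ty":0.09,"tz":0.05,"spin":24},{"tx":0.09,"ty":0.12,"tz":0.05,"spin":32},{"tx":0.12,"ty":0.15,"tz":0.05,"spin":40},{"tx":0.15,"ty":0.18,"tz":0.05,"spin":48},{"tx":0.18,"ty":0.2,"tz":0.05,"spin":56},{"tx":0.21,"ty":0.215,"tz":0.05,"spin":64}]}}

```text
t: 15.45
ee_pos: [630.7, 80.1, 205.5]
orientation: [-0.18, -3.134, 0.0]
ft_force: [0.3, -0.5, -3.5]
width: 37.7
grasp_force: 30.9
```

{"api": "apply_moves", "payload": {"targets": [{"tx":0.028,"ty":0.001,"tz":0,"spin":8},{"tx":0.028,"ty":0.001,"tz":0,"spin":16},{"tx":0.028,"ty":0.001,"tz":0,"spin":22},{"tx":0.028,"ty":0.001,"tz":0,"spin":22},{"tx":0.028,"ty":0.001,"tz":0,"spin":22},{"tx":0.028,"ty":0.001,"tz":0,"spin":22},{"tx":0.028,"ty":0.001,"tz":0,"spin":22},{"tx":0.028,"ty":0.001,"tz":0,"spin":22}]}}

```text
t: 16.25
ee_pos: [658.3, 79.2, 207.4]
orientation: [-0.409, 3.115, 0.0]
ft_force: [-0.5, -0.2, -3.0]
width: 38.0
grasp_force: 30.9
```

```bash
python3 - <<'E'
from h import *
feel()
im=snap("wrist","pics/w6.png");feel()
for d in ctrl.pinpoint("cradle0","wrist"): print(round(d["score"],2),np.round(d["uv"]),np.round(ray("wrist",d["uv"],100)))
for d in ctrl.pinpoint("dock","wrist"): print("dock",round(d["score"],2),np.round(ray("wrist",d["uv"],0)))
E
```

```text
[658.3  79.2 207.4] -165.0 w 38.05 g 30.9 F [-0.5  -0.18 -3.02] Mtool [-0.024 -0.162 -0.008] t 16.25
[658.3  79.3 207.5] -165.0 w 37.76 g 30.9 F [-0.45  0.34 -1.96] Mtool [-0.047 -0.172  0.012] t 16.3
0.73 [620. 195.] [593. 304. 100.]
0.64 [418. 195.] [634. 152. 100.]
0.63 [523. 194.] [612. 231. 100.]
dock 0.57 [622. 188.   0.]
```

View pics/w6.png

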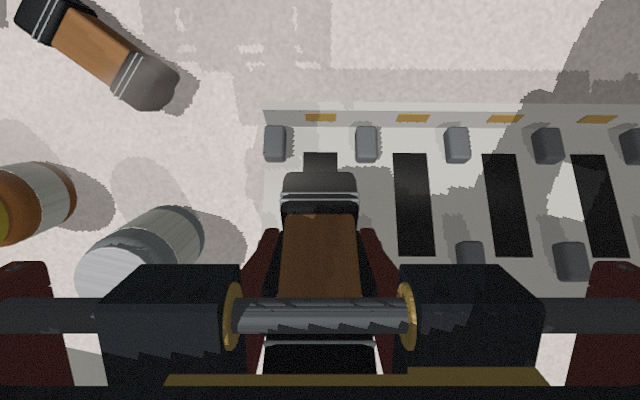

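{"api": "apply_moves", "payload": {"targets": [{"tx":0,"ty":0,"tz":-0.02,"spin":0},{"tx":0,"ty":0,"tz":-0.04,"spin":0},{"tx":0,"ty":0,"tz":-0.06,"spin":0},{"tx":0,"ty":0,"tz":-0.07,"spin":0},{"tx":0,"ty":0,"tz":-0.078,"spin":0},{"tx":0,"ty":0,"tz":-0.084,"spin":0},{"tx":0,"ty":0,"tz":-0.09,"spin":0},{"tx":0,"ty":0,"tz":-0.09,"spin":0}]}}

```text
t: 17.2
ee_pos: [660.2, 79.5, 119.8]
orientation: [-0.41, 3.11, -0.0]
ft_force: [-0.8, -0.8, 7.1]
width: 37.6
grasp_force: 30.0
```

```bash
python3 - <<'E'
from h import *
feel()
im=snap("wrist","pics/w7.png");feel()
E
```

```text
[660.2  79.5 119.8] -165.0 w 37.6 g 30.0 F [-0.76 -0.83  7.1 ] Mtool [0.029 0.012 0.046] t 17.2
[660.2  79.5 119.8] -165.0 w 37.42 g 30.0 F [-0.63 -0.43  7.57] Mtool [ 0.093 -0.029  0.069] t 17.25
```

View pics/w7.png

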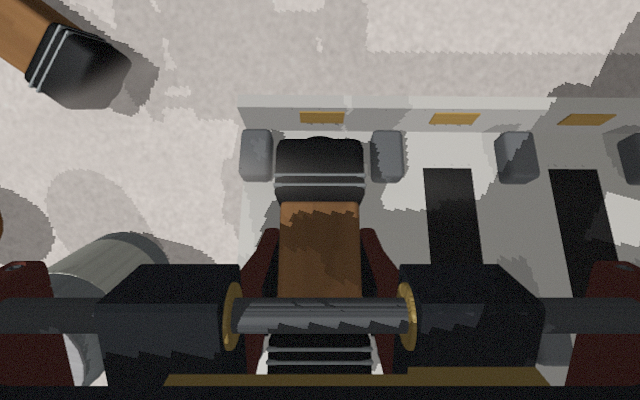

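{"api": "apply_moves", "payload": {"targets": [{"tx":-0.003,"ty":-0.001,"tz":-0.003,"spin":0},{"tx":-0.006,"ty":-0.0015,"tz":-0.006,"spin":0},{"tx":-0.009,"ty":-0.0025,"tz":-0.009,"spin":0},{"tx":-0.011,"ty":-0.003,"tz":-0.011,"spin":0},{"tx":-0.011,"ty":-0.003,"tz":-0.011,"spin":0},{"tx":-0.011,"ty":-0.003,"tz":-0.011,"spin":0},{"tx":-0.011,"ty":-0.003,"tz":-0.011,"spin":0},{"tx":-0.011,"ty":-0.003,"tz":-0.011,"spin":0}]}}

```text
t: 18.05
ee_pos: [653.9, 77.0, 114.7]
orientation: [-0.408, 3.099, -0.001]
ft_force: [-3.1, -0.3, 37.6]
width: 38.0
grasp_force: 30.0
```

{"api": "apply_moves", "payload": {"gripper": -0.25, "targets": [{"tx":0,"ty":0,"tz":0,"spin":0},{"tx":0,"ty":0,"tz":0,"spin":0},{"tx":0,"ty":0,"tz":0,"spin":0},{"tx":0,"ty":0,"tz":0.0,"spin":0},{"tx":0,"ty":0,"tz":0.0,"spin":0},{"tx":0,"ty":0,"tz":0.03,"spin":0},{"tx":0,"ty":0,"tz":0.07,"spin":0},{"tx":0,"ty":0,"tz":0.1,"spin":0}]}}

```text
t: 18.85
ee_pos: [647.5, 76.3, 207.8]
orientation: [-0.41, 3.114, -0.0]
ft_force: [-0.2, -0.1, 0.2]
width: 54.7
grasp_force: 0.0
```

```bash
python3 - <<'E'
from h import *
feel()
im=snap("wrist","pics/w8.png");
K,R,t=cal("wrist")
print("pred",proj("wrist",np.array([[652,78.5,100],[652-60*.966,78.5-60*.259,63.4],[652+60*.966,78.5+60*.259,136.6]])))
for d in ctrl.pinpoint("mill1","wrist"): print(round(d["score"],2),np.round(d["uv"]),np.round(ray("wrist",d["uv"],100)))
E
```

```text
[647.5  76.3 207.8] -165.0 w 54.71 g 0.0 F [-0.18 -0.06  0.19] Mtool [-0.013 -0.147  0.   ] t 18.85
pred [[321.47228041 201.26623349]
 [321.41912132 122.13555908]
 [321.5336511  292.62038898]]
0.87 [320. 205.] [655.  78. 100.]
0.77 [103.  63.] [592. -98. 100.]
```

View pics/w8.png

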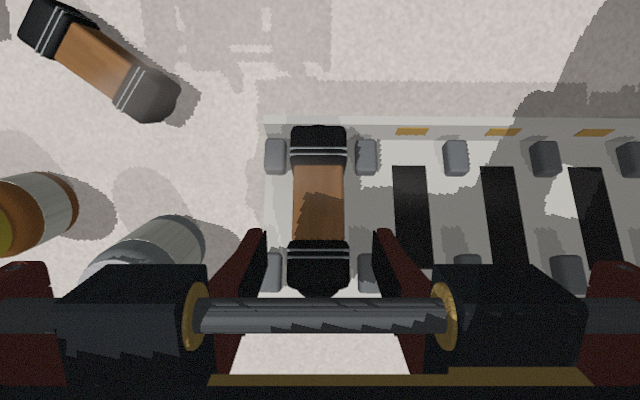

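{"api": "apply_moves", "payload": {"gripper": -0.6, "targets": [{"tx":-0.006,"ty":-0.02,"tz":0,"spin":-8},{"tx":-0.012,"ty":-0.04,"tz":0,"spin":-16},{"tx":-0.018,"ty":-0.07,"tz":0,"spin":-24},{"tx":-0.024,"ty":-0.1,"tz":0,"spin":-32},{"tx":-0.03,"ty":-0.13,"tz":0,"spin":-40},{"tx":-0.036,"ty":-0.16,"tz":0,"spin":-48},{"tx":-0.042,"ty":-0.19,"tz":0,"spin":-56},{"tx":-0.054,"ty":-0.219,"tz":0,"spin":-64}]}}

```text
t: 19.75
ee_pos: [592.8, -143.9, 205.0]
orientation: [-1.31, -2.854, 0.0]
ft_force: [-0.5, 0.2, -0.4]
width: 69.9
grasp_force: 0.0
```

{"api": "apply_moves", "payload": {"targets": [{"tx":0,"ty":0,"tz":-0.01,"spin":-8.4},{"tx":0,"ty":0,"tz":-0.02,"spin":-16.8},{"tx":0,"ty":0,"tz":-0.03,"spin":-25},{"tx":0,"ty":0,"tz":-0.034,"spin":-33},{"tx":0,"ty":0,"tz":-0.034,"spin":-41},{"tx":0,"ty":0,"tz":-0.034,"spin":-49},{"tx":0,"ty":0,"tz":-0.034,"spin":-57},{"tx":0,"ty":0,"tz":-0.034,"spin":-65}]}}

```text
t: 20.55
ee_pos: [592.6, -142.5, 170.9]
orientation: [-2.638, -1.703, 0.002]
ft_force: [-1.2, 0.4, -0.7]
width: 70.8
grasp_force: 0.0
```

```bash
python3 -c "
from h import *
feel(); look(); feel()"
```

```text
[ 592.6 -142.5  170.9] 65.7 w 70.75 g 0.0 F [-1.22  0.36 -0.74] Mtool [-0.087  0.053  0.049] t 20.55
tcp [ 592.6 -142.5  170.9] 65.7 w 70.8 t 20.55
0.88 [ 424. -279.] 38.3 67 [229. 366.]
0.85 [ 581. -325.] 115.7 119 [387. 352.]
0.64 [ 593. -144.] 67.6 141 [320. 185.]
pp 0.9 [ 594. -141.   22.]
pp 0.7 [ 430. -326.   22.]
pp 0.69 [ 588. -330.   22.]
[ 592.7 -142.6  171.2] 66.2 w 70.31 g 0.0 F [-0.91 -0.09  0.46] Mtool [-0.064 -0.002 -0.008] t 20.7
```

{"api": "apply_moves", "payload": {"targets": [{"tx":0.001,"ty":0,"tz":-0.045,"spin":2},{"tx":0.001,"ty":0,"tz":-0.09,"spin":2},{"tx":0.001,"ty":0,"tz":-0.12,"spin":2},{"tx":0.001,"ty":0,"tz":-0.138,"spin":2},{"tx":0.001,"ty":0,"tz":-0.145,"spin":2},{"tx":0.001,"ty":0,"tz":-0.145,"spin":2},{"tx":0.001,"ty":0,"tz":-0.145,"spin":2},{"tx":0.001,"ty":0,"tz":-0.145,"spin":2}]}}

```text
t: 21.5
ee_pos: [595.2, -142.9, 28.7]
orientation: [2.602, 1.757, 0.002]
ft_force: [-0.3, 0.1, -0.5]
width: 70.7
grasp_force: 0.0
```

{"api": "apply_moves", "payload": {"gripper": 1, "targets": [{"tx":0,"ty":0,"tz":0,"spin":0},{"tx":0,"ty":0,"tz":0,"spin":0},{"tx":0,"ty":0,"tz":0,"spin":0},{"tx":0,"ty":0,"tz":0,"spin":0},{"tx":0,"ty":0,"tz":0,"spin":0},{"tx":0,"ty":0,"tz":0,"spin":0},{"tx":0,"ty":0,"tz":0,"spin":0},{"tx":0,"ty":0,"tz":0,"spin":0}]}}

```text
t: 22.3
ee_pos: [594.1, -142.6, 27.5]
orientation: [-2.604, -1.757, 0.0]
ft_force: [-2.2, 0.2, 4.8]
width: 37.8
grasp_force: 30.0
```

{"api": "apply_moves", "payload": {"targets": [{"tx":0,"ty":0,"tz":0.02,"spin":0},{"tx":0,"ty":0,"tz":0.06,"spin":0},{"tx":0,"ty":0,"tz":0.1,"spin":0},{"tx":0,"ty":0,"tz":0.14,"spin":0},{"tx":0,"ty":0,"tz":0.17,"spin":0},{"tx":0,"ty":0,"tz":0.18,"spin":0},{"tx":0,"ty":0,"tz":0.18,"spin":0},{"tx":0,"ty":0,"tz":0.18,"spin":0}]}}

```text
t: 23.1
ee_pos: [593.3, -142.5, 205.5]
orientation: [-2.603, -1.756, 0.003]
ft_force: [-0.2, 1.2, -4.5]
width: 37.6
grasp_force: 30.0
```

```bash
cat >> h.py <<'E'
def held():
    for i in range(3):
        feel(); ctrl.get_image("wrist")
    for d in ctrl.outline_of("mill1","wrist"):
        m=d["pixels"]; l,t,r,b=d["box"]
        if l<320<r and t<260: 
            w=[int(m[v].sum()) for v in range(int(t),270,12)]
            print("held box",np.round(d["box"]),"row widths",w)
E
python3 -c "
from h import *
held()"
```

```text
[ 593.3 -142.5  205.5] 68.0 w 37.65 g 30.0 F [-0.2   1.24 -4.51] Mtool [-0.007 -0.087  0.025] t 23.1
[ 593.  -142.4  205. ] 68.0 w 37.77 g 30.0 F [-0.63  0.6  -3.46] Mtool [-0.083 -0.127  0.043] t 23.15
[ 593.1 -142.4  205. ] 68.0 w 37.74 g 30.0 F [-0.16  0.04 -3.1 ] Mtool [-0.048 -0.117  0.029] t 23.2
held box [262. 110. 372. 377.] row widths [0, 58, 95, 112, 112, 111, 110, 108, 106, 91, 90, 89, 88, 87]
```

{"api": "apply_moves", "payload": {"targets": [{"tx":0,"ty":0,"tz":0.03,"spin":8},{"tx":0,"ty":0.02,"tz":0.06,"spin":16},{"tx":0.005,"ty":0.06,"tz":0.06,"spin":24},{"tx":0.01,"ty":0.1,"tz":0.06,"spin":32},{"tx":0.015,"ty":0.14,"tz":0.06,"spin":40},{"tx":0.02,"ty":0.18,"tz":0.06,"spin":48},{"tx":0.03,"ty":0.22,"tz":0.06,"spin":56},{"tx":0.04,"ty":0.26,"tz":0.06,"spin":64}]}}

```text
t: 24.1
ee_pos: [634.1, 118.9, 266.3]
orientation: [-1.269, -2.873, 0.001]
ft_force: [0.5, -1.4, -2.6]
width: 37.9
grasp_force: 30.0
```

{"api": "apply_moves", "payload": {"targets": [{"tx":0.004,"ty":0.038,"tz":0,"spin":8},{"tx":0.004,"ty":0.038,"tz":0,"spin":16},{"tx":0.004,"ty":0.038,"tz":0,"spin":24},{"tx":0.004,"ty":0.038,"tz":0,"spin":32},{"tx":0.004,"ty":0.038,"tz":-0.01,"spin":40},{"tx":0.004,"ty":0.038,"tz":-0.03,"spin":48},{"tx":0.004,"ty":0.038,"tz":-0.05,"spin":56},{"tx":0.004,"ty":0.038,"tz":-0.06,"spin":63}]}}

```text
t: 24.9
ee_pos: [637.0, 155.1, 204.2]
orientation: [0.419, -3.11, 0.0]
ft_force: [-0.6, -0.2, -3.7]
width: 37.8
grasp_force: 30.0
```

```bash
python3 -c "
from h import *
held()
for d in ctrl.pinpoint('cradle0','wrist'): print(round(d['score'],2),np.round(d['uv']),np.round(ray('wrist',d['uv'],100)))
print(proj('wrist',np.array([[652,78.5,100.],[632,154,100],[612,229,100]])))"
```

```text
[637.  155.1 204.2] -164.7 w 37.75 g 30.0 F [-0.59 -0.19 -3.67] Mtool [-0.022 -0.176  0.025] t 24.9
[636.5 154.9 203. ] -164.4 w 38.24 g 30.0 F [-0.73 -0.49 -4.86] Mtool [-0.046 -0.249 -0.039] t 24.95
[636.8 155.  204.3] -164.9 w 37.56 g 30.0 F [-1.06 -0.63 -3.5 ] Mtool [-0.049 -0.186 -0.008] t 25.0
held box [263. 109. 377. 374.] row widths [0, 54, 89, 110, 111, 110, 108, 108, 106, 89, 90, 89, 88, 86]
0.83 [418. 197.] [616. 229. 100.]
0.79 [525. 200.] [596. 310. 100.]
[[219.63338369 192.92350195]
 [320.06746022 192.99244117]
 [419.8736575  192.90149716]]
```

{"api": "apply_moves", "payload": {"targets": [{"tx":0,"ty":0,"tz":-0.03,"spin":0},{"tx":0,"ty":0,"tz":-0.05,"spin":0},{"tx":0,"ty":0,"tz":-0.06,"spin":0},{"tx":0,"ty":0,"tz":-0.066,"spin":0},{"tx":0,"ty":0,"tz":-0.072,"spin":0},{"tx":0,"ty":0,"tz":-0.078,"spin":0},{"tx":0,"ty":0,"tz":-0.082,"spin":0},{"tx":0,"ty":0,"tz":-0.082,"spin":0}]}}

```text
t: 25.95
ee_pos: [637.6, 155.2, 126.2]
orientation: [0.409, -3.113, 0.0]
ft_force: [-4.6, -0.9, -1.1]
width: 37.9
grasp_force: 30.0
```

```bash
python3 -c "
from h import *
held()"
```

```text
[637.6 155.2 126.2] -165.0 w 37.91 g 30.0 F [-4.56 -0.86 -1.07] Mtool [-0.065  0.358  0.046] t 25.95
[638.  155.3 126.4] -165.0 w 38.16 g 30.0 F [-4.44 -1.8   0.04] Mtool [-0.013  0.307  0.029] t 26.0
[638.2 155.3 126.4] -165.0 w 37.44 g 30.0 F [-4.83 -1.14  0.67] Mtool [-0.066  0.42  -0.008] t 26.05
held box [266. 109. 372. 377.] row widths [5, 88, 102, 102, 102, 106, 104, 96, 87, 88, 88, 88, 88, 86]
```

{"api": "apply_moves", "payload": {"targets": [{"tx":-0.001,"ty":0,"tz":-0.003,"spin":0},{"tx":-0.002,"ty":-0.0005,"tz":-0.006,"spin":0},{"tx":-0.004,"ty":-0.001,"tz":-0.009,"spin":0},{"tx":-0.006,"ty":-0.0015,"tz":-0.012,"spin":0},{"tx":-0.008,"ty":-0.002,"tz":-0.014,"spin":0},{"tx":-0.009,"ty":-0.0025,"tz":-0.016,"spin":0},{"tx":-0.009,"ty":-0.0025,"tz":-0.016,"spin":0},{"tx":-0.009,"ty":-0.0025,"tz":-0.016,"spin":0}]}}

```text
t: 26.95
ee_pos: [629.0, 152.7, 109.1]
orientation: [0.41, -3.114, 0.0]
ft_force: [-0.5, 0.5, 1.3]
width: 37.8
grasp_force: 30.0
```

```bash
python3 -c "
from h import *
held()"
```

```text
[629.  152.7 109.1] -165.0 w 37.84 g 30.0 F [-0.54  0.49  1.26] Mtool [-0.028 -0.346  0.046] t 26.95
[629.  152.7 109.1] -165.0 w 37.72 g 30.0 F [-1.5  -0.25  0.75] Mtool [ 0.034 -0.241 -0.031] t 27.0
[629.  152.7 109.1] -165.0 w 37.75 g 30.0 F [-0.83 -1.3   1.14] Mtool [-0.007 -0.328  0.019] t 27.05
held box [263. 119. 377. 375.] row widths [0, 94, 97, 97, 100, 100, 93, 85, 87, 87, 87, 88, 89]
held box [ 62. 118. 639. 385.] row widths [213, 461, 348, 342, 328, 325, 340, 348, 344, 346, 318, 306, 264]
```

{"api": "apply_moves", "payload": {"gripper": -0.25, "targets": [{"tx":0,"ty":0,"tz":0,"spin":0},{"tx":0,"ty":0,"tz":0,"spin":0},{"tx":0,"ty":0,"tz":0,"spin":0},{"tx":0,"ty":0,"tz":0.0,"spin":0},{"tx":0,"ty":0,"tz":0.03,"spin":0},{"tx":0,"ty":0,"tz":0.06,"spin":0},{"tx":0,"ty":0,"tz":0.1,"spin":0},{"tx":0,"ty":0,"tz":0.1,"spin":0}]}}

```text
t: 27.95
ee_pos: [632.5, 153.5, 215.2]
orientation: [-0.409, 3.105, 0.001]
ft_force: [-0.0, -0.1, -0.0]
width: 54.8
grasp_force: 0.0
```

```bash
cat >> h.py <<'E'
CR=np.array([[652,78.5,100],[632,154,100],[612,229,100],[592,304.5,100]],float)
def placed(n="wrist",show=None):
    ctrl.get_image(n) if show is None else snap(n,show)
    ex=np.array([.966,.259,0])*.853+np.array([0,0,.523])
    for i,c in enumerate(CR): print("pred",i,np.round(proj(n,np.array([c,c-70*ex,c+70*ex])).ravel()))
    for d in ctrl.outline_of("mill1",n): print("box",round(d["score"],2),np.round(d["box"]))
    for d in ctrl.pinpoint("mill1",n): print("pp",round(d["score"],2),np.round(d["uv"]),np.round(ray(n,d["uv"],100)),np.round(ray(n,d["uv"],22)))
E
python3 -c "
from h import *
placed('wrist','pics/w9.png'); placed('scene')
[print(*m) for m in mills('scene')]"
```

```text
pred 0 [222. 200. 229. 121. 215. 291.]
pred 1 [320. 200. 320. 121. 320. 291.]
pred 2 [418. 200. 411. 121. 425. 292.]
pred 3 [515. 201. 502. 122. 531. 292.]
box 0.72 [181. 117. 257. 279.]
box 0.55 [288. 108. 350. 283.]
pp 0.95 [222. 198.] [647.  78. 100.] [673.  60.  22.]
pp 0.82 [318. 193.] [623. 150. 100.] [643. 155.  22.]
pred 0 [371. 216. 365. 207. 378. 225.]
pred 1 [396. 212. 388. 204. 404. 221.]
pred 2 [420. 209. 411. 201. 430. 217.]
pred 3 [444. 206. 434. 198. 455. 214.]
box 0.94 [237. 162. 276. 181.]
box 0.74 [224. 196. 270. 215.]
box 0.7 [258. 133. 291. 154.]
box 0.58 [361. 203. 384. 231.]
pp 0.95 [246. 204.] [ 645. -308.  100.] [ 586. -332.   22.]
pp 0.65 [274. 141.] [ 352. -273.  100.] [ 268. -294.   22.]
pp 0.62 [368. 216.] [656.  71. 100.] [598.  79.  22.]
pp 0.62 [260. 169.] [ 492. -296.  100.] [ 420. -319.   22.]
0.94 [ 427. -326.] 103.0 135 [258. 170.]
0.74 [ 586. -332.] 99.0 138 [247. 204.]
0.7 [ 282. -282.] 107.4 136 [276. 144.]
0.58 [596.  85.] 24.6 119 [371. 217.]
```

View pics/w9.png

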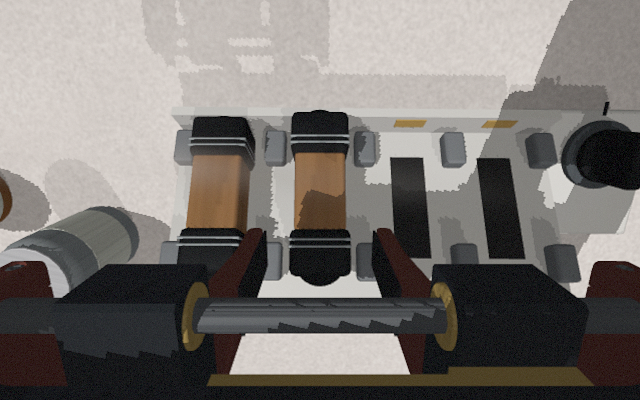

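{"api": "apply_moves", "payload": {"targets": [{"tx":-0.001,"ty":0,"tz":-0.04,"spin":0},{"tx":-0.001,"ty":0,"tz":-0.075,"spin":0},{"tx":-0.001,"ty":0,"tz":-0.092,"spin":0},{"tx":-0.001,"ty":0,"tz":-0.097,"spin":0},{"tx":-0.001,"ty":0,"tz":-0.097,"spin":0},{"tx":-0.001,"ty":0,"tz":-0.097,"spin":0},{"tx":-0.001,"ty":0,"tz":-0.097,"spin":0},{"tx":-0.001,"ty":0,"tz":-0.097,"spin":0}]}}

```text
t: 29.1
ee_pos: [629.1, 153.0, 113.7]
orientation: [-0.41, 3.113, 0.0]
ft_force: [0.4, -0.4, 0.1]
width: 54.9
grasp_force: 0.0
```

{"api": "apply_moves", "payload": {"gripper": 1, "targets": [{"tx":0,"ty":0,"tz":0,"spin":0},{"tx":0,"ty":0,"tz":0,"spin":0},{"tx":0,"ty":0,"tz":0,"spin":0},{"tx":0,"ty":0,"tz":0,"spin":0},{"tx":0,"ty":0,"tz":0,"spin":0},{"tx":0,"ty":0,"tz":0.005,"spin":0},{"tx":0,"ty":0,"tz":0.01,"spin":0},{"tx":0,"ty":0,"tz":0.014,"spin":0}]}}

```text
t: 29.9
ee_pos: [628.1, 152.7, 126.5]
orientation: [0.411, -3.114, 0.0]
ft_force: [1.1, 0.9, -3.0]
width: 37.6
grasp_force: 30.0
```

{"api": "apply_moves", "payload": {"targets": [{"tx":0.004,"ty":0.001,"tz":0.003,"spin":0},{"tx":0.009,"ty":0.0025,"tz":0.006,"spin":0},{"tx":0.0155,"ty":0.004,"tz":0.006,"spin":0},{"tx":0.0155,"ty":0.004,"tz":0.002,"spin":0},{"tx":0.0155,"ty":0.004,"tz":-0.002,"spin":0},{"tx":0.0155,"ty":0.004,"tz":-0.005,"spin":0},{"tx":0.0155,"ty":0.004,"tz":-0.008,"spin":0},{"tx":0.0155,"ty":0.004,"tz":-0.008,"spin":0}]}}

```text
t: 30.7
ee_pos: [643.4, 156.7, 117.9]
orientation: [0.41, -3.114, 0.0]
ft_force: [-0.8, 0.1, -2.5]
width: 38.0
grasp_force: 30.0
```

```bash
python3 -c "
from h import *
held()"
```

```text
[643.4 156.7 117.9] -165.0 w 37.99 g 30.0 F [-0.8   0.06 -2.51] Mtool [-0.013 -0.128  0.028] t 30.7
[643.4 156.7 118. ] -165.0 w 37.85 g 30.0 F [-0.12 -0.54 -2.5 ] Mtool [-0.037 -0.15  -0.02 ] t 30.75
[643.5 156.7 118.1] -165.0 w 37.82 g 30.0 F [-0.2  -0.11 -3.1 ] Mtool [-0.019 -0.165  0.025] t 30.8
held box [ 60.  87. 636. 384.] row widths [0, 546, 443, 431, 334, 334, 340, 337, 332, 344, 348, 349, 323, 313, 302, 103]
```

{"api": "apply_moves", "payload": {"targets": [{"tx":0,"ty":0,"tz":-0.002,"spin":0},{"tx":0,"ty":0,"tz":-0.004,"spin":0},{"tx":0,"ty":0,"tz":-0.006,"spin":0},{"tx":0,"ty":0,"tz":-0.007,"spin":0},{"tx":0,"ty":0,"tz":-0.007,"spin":0},{"tx":0,"ty":0,"tz":-0.007,"spin":0},{"tx":0,"ty":0,"tz":-0.007,"spin":0},{"tx":0,"ty":0,"tz":-0.007,"spin":0}]}}

```text
t: 31.7
ee_pos: [644.1, 156.9, 116.1]
orientation: [-0.411, 3.113, -0.0]
ft_force: [-14.5, -2.8, 33.3]
width: 37.8
grasp_force: 30.0
```

{"api": "apply_moves", "payload": {"gripper": -0.25, "targets": [{"tx":0,"ty":0,"tz":0,"spin":0},{"tx":0,"ty":0,"tz":0,"spin":0},{"tx":0,"ty":0,"tz":0,"spin":0},{"tx":0,"ty":0,"tz":0.0,"spin":0},{"tx":0,"ty":0,"tz":0.03,"spin":0},{"tx":0,"ty":0,"tz":0.06,"spin":0},{"tx":0,"ty":0,"tz":0.1,"spin":0},{"tx":0,"ty":0,"tz":0.1,"spin":0}]}}

```text
t: 32.5
ee_pos: [647.0, 157.5, 216.8]
orientation: [-0.409, 3.106, 0.001]
ft_force: [1.2, 0.7, 1.2]
width: 55.0
grasp_force: 0.0
```

```bash
python3 -c "
from h import *
placed('wrist','pics/w10.png')"
```

```text
pred 0 [221. 181. 228. 103. 214. 272.]
pred 1 [320. 181. 320. 103. 320. 272.]
pred 2 [418. 182. 412. 103. 426. 272.]
pred 3 [517. 182. 504. 104. 533. 273.]
box 0.75 [176.  95. 256. 266.]
box 0.61 [287.  96. 352. 267.]
pp 0.84 [316. 178.] [627. 150. 100.] [643. 153.  22.]
pp 0.84 [218. 176.] [645.  75. 100.] [667.  56.  22.]
```

View pics/w10.png

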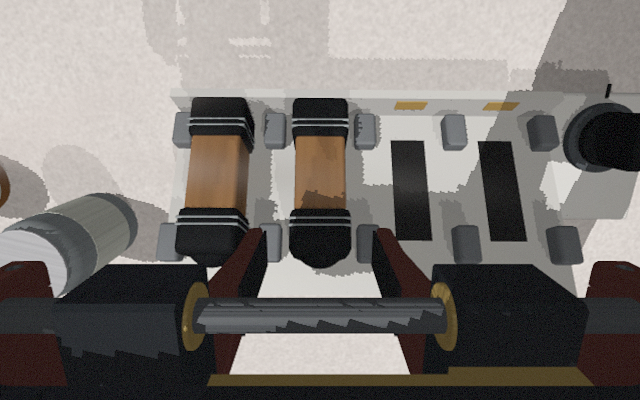

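{"api": "apply_moves", "payload": {"gripper": -0.6, "targets": [{"tx":-0.005,"ty":-0.03,"tz":0,"spin":-8},{"tx":-0.01,"ty":-0.06,"tz":0,"spin":-16},{"tx":-0.015,"ty":-0.1,"tz":0,"spin":-24},{"tx":-0.02,"ty":-0.14,"tz":0,"spin":-32},{"tx":-0.025,"ty":-0.18,"tz":0,"spin":-40},{"tx":-0.03,"ty":-0.22,"tz":0,"spin":-48},{"tx":-0.035,"ty":-0.26,"tz":0,"spin":-56},{"tx":-0.04,"ty":-0.3,"tz":0,"spin":-64}]}}

```text
t: 33.45
ee_pos: [602.3, -144.5, 209.2]
orientation: [-1.309, -2.852, 0.001]
ft_force: [-0.1, -0.1, -0.8]
width: 70.7
grasp_force: 0.0
```

{"api": "apply_moves", "payload": {"targets": [{"tx":-0.005,"ty":-0.045,"tz":0,"spin":-8},{"tx":-0.01,"ty":-0.09,"tz":0,"spin":-16},{"tx":-0.015,"ty":-0.135,"tz":-0.01,"spin":-24},{"tx":-0.018,"ty":-0.18,"tz":-0.02,"spin":-32},{"tx":-0.018,"ty":-0.189,"tz":-0.036,"spin":-32.5},{"tx":-0.018,"ty":-0.189,"tz":-0.036,"spin":-32.5},{"tx":-0.018,"ty":-0.189,"tz":-0.036,"spin":-32.5},{"tx":-0.018,"ty":-0.189,"tz":-0.036,"spin":-32.5}]}}

```text
t: 34.25
ee_pos: [586.1, -330.6, 175.3]
orientation: [-2.047, -2.382, -0.0]
ft_force: [0.3, 0.5, 0.2]
width: 70.1
grasp_force: 0.0
```

```bash
python3 -c "
from h import *
look()"
```

```text
tcp [ 586.1 -330.6  175.3] 98.7 w 70.1 t 34.25
0.88 [ 424. -325.] 103.2 140 [139. 148.]
0.73 [ 313. -295.] 92.3 106 [ 13. 117.]
0.6 [ 586. -331.] 99.9 141 [319. 183.]
pp 0.83 [ 589. -330.   22.]
pp 0.72 [ 429. -326.   22.]
```

{"api": "apply_moves", "payload": {"targets": [{"tx":0,"ty":0,"tz":-0.045,"spin":1},{"tx":0,"ty":0,"tz":-0.09,"spin":1},{"tx":0,"ty":0,"tz":-0.12,"spin":1},{"tx":0,"ty":0,"tz":-0.14,"spin":1},{"tx":0,"ty":0,"tz":-0.147,"spin":1},{"tx":0,"ty":0,"tz":-0.147,"spin":1},{"tx":0,"ty":0,"tz":-0.147,"spin":1},{"tx":0,"ty":0,"tz":-0.147,"spin":1}]}}

```text
t: 35.2
ee_pos: [586.9, -332.7, 30.1]
orientation: [2.028, 2.396, 0.001]
ft_force: [0.4, 0.2, 0.0]
width: 70.3
grasp_force: 0.0
```

{"api": "apply_moves", "payload": {"gripper": 1, "targets": [{"tx":0,"ty":0,"tz":0,"spin":0},{"tx":0,"ty":0,"tz":0,"spin":0},{"tx":0,"ty":0,"tz":0,"spin":0},{"tx":0,"ty":0,"tz":0,"spin":0},{"tx":0,"ty":0,"tz":0,"spin":0},{"tx":0,"ty":0,"tz":0,"spin":0},{"tx":0,"ty":0,"tz":0,"spin":0},{"tx":0,"ty":0,"tz":0,"spin":0}]}}

```text
t: 36.0
ee_pos: [585.9, -332.3, 28.5]
orientation: [2.029, 2.398, 0.0]
ft_force: [-0.4, -0.1, 2.2]
width: 37.7
grasp_force: 29.9
```

{"api": "apply_moves", "payload": {"targets": [{"tx":0,"ty":0,"tz":0.02,"spin":0},{"tx":0,"ty":0,"tz":0.06,"spin":0},{"tx":0,"ty":0,"tz":0.1,"spin":0},{"tx":0,"ty":0,"tz":0.14,"spin":0},{"tx":0,"ty":0,"tz":0.17,"spin":0},{"tx":0,"ty":0,"tz":0.18,"spin":0},{"tx":0,"ty":0,"tz":0.18,"spin":0},{"tx":0,"ty":0,"tz":0.18,"spin":0}]}}

```text
t: 36.8
ee_pos: [584.8, -331.6, 206.3]
orientation: [-2.027, -2.396, 0.001]
ft_force: [-0.4, 0.1, -4.0]
width: 37.7
grasp_force: 29.9
```

```bash
python3 -c "
from h import *
held()"
```

```text
[ 584.8 -331.6  206.3] 99.5 w 37.74 g 29.9 F [-0.38  0.09 -3.95] Mtool [-0.03   0.032 -0.007] t 36.8
[ 584.6 -331.5  205.8] 99.5 w 37.89 g 29.9 F [ 0.05 -0.18 -2.55] Mtool [-0.038  0.007 -0.019] t 36.85
[ 584.6 -331.5  205.7] 99.5 w 37.87 g 29.9 F [ 0.97  0.27 -3.41] Mtool [-0.083  0.069 -0.034] t 36.9
held box [264. 104. 376. 376.] row widths [6, 61, 101, 111, 111, 110, 109, 108, 103, 90, 89, 89, 88, 85]
```

{"api": "apply_moves", "payload": {"targets": [{"tx":0,"ty":0.02,"tz":0.03,"spin":0},{"tx":0,"ty":0.04,"tz":0.06,"spin":0},{"tx":0,"ty":0.06,"tz":0.06,"spin":0},{"tx":0,"ty":0.08,"tz":0.06,"spin":0},{"tx":0,"ty":0.08,"tz":0.06,"spin":0},{"tx":0,"ty":0.08,"tz":0.06,"spin":0},{"tx":0,"ty":0.08,"tz":0.06,"spin":0},{"tx":0,"ty":0.08,"tz":0.06,"spin":0}]}}

```text
t: 37.8
ee_pos: [585.6, -252.7, 267.6]
orientation: [-2.03, -2.397, 0.001]
ft_force: [-1.1, -0.2, -2.4]
width: 38.0
grasp_force: 29.9
```

```bash
python3 -c "
from h import *
for i in range(5): feel(); ctrl.get_image('wrist')
held()"
```

```text
[ 585.6 -252.7  267.6] 99.5 w 38.04 g 29.9 F [-1.1  -0.22 -2.44] Mtool [-0.073  0.076 -0.03 ] t 37.8
[ 585.6 -252.7  267.7] 99.5 w 37.9 g 29.9 F [ 0.31  0.51 -2.51] Mtool [-0.049  0.072  0.02 ] t 37.85
[ 585.7 -252.7  267.9] 99.5 w 37.81 g 29.9 F [-0.44  0.08 -3.35] Mtool [-0.048  0.058  0.041] t 37.9
[ 585.7 -252.7  268.1] 99.5 w 37.59 g 29.9 F [ 0.73  0.23 -2.37] Mtool [-0.115  0.114  0.059] t 37.95
[ 585.7 -252.6  268.2] 99.5 w 37.65 g 29.9 F [-0.62 -0.35 -3.27] Mtool [-0.109  0.022  0.014] t 38.0
[ 585.7 -252.6  268.2] 99.5 w 37.95 g 29.9 F [ 0.31  0.41 -3.72] Mtool [-0.11   0.029 -0.008] t 38.05
[ 585.8 -252.5  268.3] 99.5 w 38.12 g 29.9 F [ 0.6  -0.08 -3.22] Mtool [-0.069 -0.035 -0.005] t 38.1
[ 585.8 -252.4  268.4] 99.5 w 37.34 g 29.9 F [-0.38  0.07 -3.02] Mtool [-0.081  0.033  0.015] t 38.15
held box [264. 104. 376. 377.] row widths [0, 62, 102, 112, 111, 110, 110, 109, 103, 91, 89, 90, 88, 87]
```

{"api": "apply_moves", "payload": {"targets": [{"tx":0,"ty":0.03,"tz":0,"spin":-8},{"tx":0.005,"ty":0.07,"tz":0,"spin":-16},{"tx":0.01,"ty":0.11,"tz":0,"spin":-24},{"tx":0.015,"ty":0.155,"tz":0,"spin":-32},{"tx":0.02,"ty":0.2,"tz":0,"spin":-40},{"tx":0.025,"ty":0.245,"tz":0,"spin":-48},{"tx":0.03,"ty":0.29,"tz":0,"spin":-56},{"tx":0.035,"ty":0.335,"tz":0,"spin":-64}]}}

```text
t: 39.05
ee_pos: [620.9, 84.7, 268.7]
orientation: [2.994, 0.95, 0.001]
ft_force: [1.2, -0.6, -3.0]
width: 38.2
grasp_force: 29.9
```

{"api": "apply_moves", "payload": {"targets": [{"tx":0.002,"ty":0.045,"tz":0,"spin":-8},{"tx":0.002,"ty":0.09,"tz":0,"spin":-16},{"tx":0.002,"ty":0.13,"tz":0,"spin":-20.5},{"tx":0.002,"ty":0.1495,"tz":0,"spin":-20.5},{"tx":0.002,"ty":0.1495,"tz":-0.04,"spin":-20.5},{"tx":0.002,"ty":0.1495,"tz":-0.07,"spin":-20.5},{"tx":0.002,"ty":0.1495,"tz":-0.07,"spin":-20.5},{"tx":0.002,"ty":0.1495,"tz":-0.07,"spin":-20.5}]}}

```text
t: 39.85
ee_pos: [623.0, 231.8, 198.6]
orientation: [3.114, 0.411, -0.001]
ft_force: [-0.2, -0.1, -3.4]
width: 37.9
grasp_force: 29.9
```

```bash
python3 -c "
from h import *
held()
for i in range(4): feel(); ctrl.get_image('wrist')
for d in ctrl.pinpoint('cradle0','wrist'): print(round(d['score'],2),np.round(d['uv']),np.round(ray('wrist',d['uv'],100)))"
```

```text
[623.  231.8 198.6] 15.0 w 37.88 g 29.9 F [-0.17 -0.06 -3.38] Mtool [-0.027  0.062 -0.021] t 39.85
[623.8 232.1 199.8] 15.0 w 37.82 g 29.9 F [ 0.25  0.44 -3.71] Mtool [0.096 0.131 0.009] t 39.9
[624.2 232.3 200.5] 15.0 w 37.55 g 29.9 F [ 0.4   0.86 -1.53] Mtool [ 0.006  0.107 -0.019] t 39.95
held box [262. 100. 380. 379.] row widths [0, 48, 83, 113, 111, 111, 109, 111, 110, 95, 91, 90, 90, 89, 88]
[624.1 232.3 200.5] 15.0 w 37.64 g 29.9 F [-0.06  0.05 -3.11] Mtool [0.002 0.025 0.008] t 40.05
[623.8 232.3 200.3] 15.0 w 38.27 g 29.9 F [-0.42  0.42 -2.61] Mtool [0.002 0.05  0.013] t 40.1
[623.6 232.3 200. ] 15.0 w 37.99 g 29.9 F [-0.72  0.47 -2.85] Mtool [-0.018  0.059  0.009] t 40.15
[623.4 232.3 199.6] 15.0 w 38.1 g 29.9 F [ 0.48 -0.38 -2.55] Mtool [ 0.006  0.092 -0.004] t 40.2
0.67 [218. 216.] [594. 305. 100.]
```

{"api": "apply_moves", "payload": {"targets": [{"tx":0,"ty":0,"tz":-0.03,"spin":0},{"tx":0,"ty":0,"tz":-0.05,"spin":0},{"tx":0,"ty":0,"tz":-0.058,"spin":0},{"tx":0,"ty":0,"tz":-0.064,"spin":0},{"tx":0,"ty":0,"tz":-0.069,"spin":0},{"tx":0,"ty":0,"tz":-0.074,"spin":0},{"tx":0,"ty":0,"tz":-0.079,"spin":0},{"tx":0,"ty":0,"tz":-0.082,"spin":0}]}}

```text
t: 41.1
ee_pos: [622.1, 232.2, 116.9]
orientation: [3.114, 0.411, -0.002]
ft_force: [-5.2, -1.4, 2.4]
width: 38.3
grasp_force: 30.0
```

```bash
python3 -c "
from h import *
held()"
```

```text
[622.1 232.2 116.9] 15.0 w 38.32 g 30.0 F [-5.15 -1.44  2.41] Mtool [-0.022 -0.479  0.034] t 41.1
[622.1 232.1 116.6] 15.0 w 37.69 g 30.0 F [-5.02 -1.5   1.41] Mtool [ 0.01  -0.401  0.06 ] t 41.15
[622.2 232.2 116.7] 15.0 w 37.85 g 30.0 F [-3.56 -1.35  0.32] Mtool [ 0.048 -0.406  0.071] t 41.2
held box [252. 125. 388. 361.] row widths [22, 108, 114, 119, 124, 130, 132, 129, 124, 126, 123, 96, 91]
```

{"api": "apply_moves", "payload": {"targets": [{"tx":0,"ty":0,"tz":-0.002,"spin":0},{"tx":0,"ty":0,"tz":-0.004,"spin":0},{"tx":0,"ty":0,"tz":-0.005,"spin":0},{"tx":0,"ty":0,"tz":-0.005,"spin":0},{"tx":0,"ty":0,"tz":-0.005,"spin":0},{"tx":0,"ty":0,"tz":-0.005,"spin":0},{"tx":0,"ty":0,"tz":-0.005,"spin":0},{"tx":0,"ty":0,"tz":-0.005,"spin":0}]}}

```text
t: 42.1
ee_pos: [623.0, 232.4, 111.9]
orientation: [-3.115, -0.41, -0.001]
ft_force: [-5.5, -0.4, 4.5]
width: 38.1
grasp_force: 30.0
```

```bash
python3 -c "
from h import *
held()"
```

```text
[623.  232.4 111.9] 15.0 w 38.05 g 30.0 F [-5.47 -0.44  4.5 ] Mtool [-0.069 -0.316  0.01 ] t 42.1
[623.  232.4 111.9] 15.0 w 37.93 g 30.0 F [-4.79 -0.93  3.24] Mtool [-0.032 -0.322  0.031] t 42.15
[623.  232.4 111.9] 15.0 w 37.74 g 30.0 F [-5.77 -0.14  4.29] Mtool [-0.039 -0.302  0.065] t 42.2
held box [253. 127. 390. 353.] row widths [0, 110, 115, 120, 126, 130, 134, 134, 130, 126, 126, 104]
```

{"api": "apply_moves", "payload": {"gripper": -0.25, "targets": [{"tx":0,"ty":0,"tz":0,"spin":0},{"tx":0,"ty":0,"tz":0,"spin":0},{"tx":0,"ty":0,"tz":0,"spin":0},{"tx":0,"ty":0,"tz":0.0,"spin":0},{"tx":0,"ty":0,"tz":0.03,"spin":0},{"tx":0,"ty":0,"tz":0.06,"spin":0},{"tx":0,"ty":0,"tz":0.1,"spin":0},{"tx":0,"ty":0,"tz":0.1,"spin":0}]}}

```text
t: 43.1
ee_pos: [626.1, 233.4, 217.4]
orientation: [-3.113, -0.41, -0.016]
ft_force: [1.7, -0.6, 1.1]
width: 54.8
grasp_force: 0.0
```

```bash
python3 -c "
from h import *
placed('wrist','pics/w11.png')
for i in range(4): feel(); ctrl.get_image('wrist')
placed('side','pics/d1.png')
ctrl.get_image('scene')
[print(*m) for m in mills('scene')]
"
```

```text
pred 0 [510. 216. 480. 263. 554. 147.]
pred 1 [415. 215. 400. 263. 436. 147.]
pred 2 [319. 215. 319. 262. 319. 146.]
pred 3 [223. 215. 238. 262. 201. 146.]
box 0.92 [458. 143. 594. 264.]
box 0.72 [380. 138. 468. 277.]
box 0.72 [289. 140. 357. 277.]
box 0.35 [599.  85. 637. 161.]
box 0.22 [ 82.  98. 624. 273.]
pp 0.78 [413. 220.] [626. 154. 100.] [606. 125.  22.]
pp 0.77 [322. 216.] [611. 226. 100.] [586. 219.  22.]
pp 0.64 [515. 217.] [649.  76. 100.] [637.  22.  22.]
[622.5 232.2 211. ] 15.0 w 54.78 g 0.0 F [-0.1   0.48 -0.5 ] Mtool [ 0.011  0.014 -0.009] t 43.25
[622.1 232.  210.2] 15.0 w 55.13 g 0.0 F [0.15 0.53 0.27] Mtool [ 0.034 -0.006  0.059] t 43.3
[621.9 232.  209.8] 15.0 w 54.85 g 0.0 F [ 0.23 -0.65  0.46] Mtool [ 0.062  0.013 -0.042] t 43.35
[621.9 232.  209.7] 15.0 w 54.71 g 0.0 F [ 0.23 -0.42  0.13] Mtool [ 0.03  -0.016  0.044] t 43.4
pred 0 [265. 206. 282. 217. 248. 194.]
pred 1 [256. 220. 274. 232. 238. 208.]
pred 2 [245. 236. 264. 248. 226. 223.]
pred 3 [233. 253. 253. 266. 213. 240.]
box 0.95 [237. 207. 275. 238.]
box 0.82 [221. 220. 265. 256.]
box 0.73 [248. 188. 285. 221.]
box 0.53 [398. 191. 413. 223.]
box 0.5 [370. 172. 384. 200.]
pp 0.74 [380. 187.] [ 373. -230.  100.] [ 413. -332.   22.]
pp 0.73 [406. 208.] [ 244. -165.  100.] [ 272. -260.   22.]
pp 0.67 [268. 206.] [643.  78. 100.] [709.   5.  22.]
pp 0.66 [257. 218.] [634. 146. 100.] [699.  79.  22.]
pp 0.66 [243. 236.] [616. 233. 100.] [679. 174.  22.]
0.98 [595.  84.] 27.6 122 [370. 216.]
0.6 [ 284. -282.] 109.7 135 [276. 144.]
0.58 [552. 251.] 34.5 117 [420. 210.]
0.57 [572. 168.] 28.8 126 [396. 213.]
0.57 [ 425. -325.] 99.2 139 [257. 170.]
```

{"api": "apply_moves", "payload": {"gripper": -0.6, "targets": [{"tx":-0.01,"ty":-0.03,"tz":0.01,"spin":8},{"tx":-0.02,"ty":-0.06,"tz":0.01,"spin":16},{"tx":-0.035,"ty":-0.105,"tz":0.01,"spin":24},{"tx":-0.05,"ty":-0.15,"tz":0.01,"spin":32},{"tx":-0.065,"ty":-0.195,"tz":0.01,"spin":40},{"tx":-0.08,"ty":-0.24,"tz":0.01,"spin":48},{"tx":-0.095,"ty":-0.285,"tz":0.01,"spin":56},{"tx":-0.11,"ty":-0.33,"tz":0.01,"spin":64}]}}

```text
t: 44.5
ee_pos: [513.2, -96.3, 221.6]
orientation: [2.427, 1.994, 0.001]
ft_force: [0.2, -1.3, 0.2]
width: 70.5
grasp_force: 0.0
```

{"api": "apply_moves", "payload": {"targets": [{"tx":-0.015,"ty":-0.045,"tz":0,"spin":8},{"tx":-0.03,"ty":-0.09,"tz":0,"spin":16},{"tx":-0.045,"ty":-0.135,"tz":-0.01,"spin":24},{"tx":-0.06,"ty":-0.18,"tz":-0.02,"spin":24},{"tx":-0.075,"ty":-0.215,"tz":-0.035,"spin":24},{"tx":-0.087,"ty":-0.227,"tz":-0.045,"spin":24},{"tx":-0.087,"ty":-0.227,"tz":-0.045,"spin":24},{"tx":-0.087,"ty":-0.227,"tz":-0.045,"spin":24}]}}

```text
t: 45.3
ee_pos: [426.9, -321.7, 176.4]
orientation: [-1.968, -2.448, -0.0]
ft_force: [0.3, 0.7, -0.3]
width: 70.3
grasp_force: 0.0
```

```bash
python3 -c "
from h import *
look()
print([ (round(d['score'],2),np.round(ray('wrist',d['uv'],0))) for d in ctrl.pinpoint('pan','wrist')])"
```

```text
tcp [ 426.9 -321.7  176.4] 102.4 w 70.3 t 45.3
0.81 [ 427. -325.] 103.9 141 [318. 186.]
pp 0.98 [ 429. -324.   22.]
pp 0.82 [ 282. -284.   22.]
[(0.57, array([ 430., -567.,    0.]))]
```

{"api": "apply_moves", "payload": {"targets": [{"tx":0.002,"ty":0,"tz":-0.045,"spin":1},{"tx":0.002,"ty":0,"tz":-0.09,"spin":1},{"tx":0.002,"ty":0,"tz":-0.12,"spin":1},{"tx":0.002,"ty":0,"tz":-0.14,"spin":1},{"tx":0.002,"ty":0,"tz":-0.147,"spin":1},{"tx":0.002,"ty":0,"tz":-0.147,"spin":1},{"tx":0.002,"ty":0,"tz":-0.147,"spin":1},{"tx":0.002,"ty":0,"tz":-0.147,"spin":1}]}}

```text
t: 46.3
ee_pos: [429.9, -322.2, 30.7]
orientation: [1.944, 2.465, -0.0]
ft_force: [-0.2, -1.2, -0.3]
width: 70.1
grasp_force: 0.0
```

{"api": "apply_moves", "payload": {"gripper": 1, "targets": [{"tx":0,"ty":0,"tz":0,"spin":0},{"tx":0,"ty":0,"tz":0,"spin":0},{"tx":0,"ty":0,"tz":0,"spin":0},{"tx":0,"ty":0,"tz":0,"spin":0},{"tx":0,"ty":0,"tz":0,"spin":0},{"tx":0,"ty":0,"tz":0,"spin":0},{"tx":0,"ty":0,"tz":0,"spin":0},{"tx":0,"ty":0,"tz":0,"spin":0}]}}

```text
t: 47.1
ee_pos: [428.6, -321.7, 29.5]
orientation: [-1.945, -2.466, 0.0]
ft_force: [-3.2, 0.0, 4.6]
width: 38.0
grasp_force: 30.0
```

{"api": "apply_moves", "payload": {"targets": [{"tx":0,"ty":0,"tz":0.02,"spin":0},{"tx":0,"ty":0,"tz":0.06,"spin":0},{"tx":0,"ty":0,"tz":0.1,"spin":0},{"tx":0,"ty":0,"tz":0.15,"spin":0},{"tx":0,"ty":0,"tz":0.2,"spin":0},{"tx":0,"ty":0,"tz":0.24,"spin":0},{"tx":0,"ty":0,"tz":0.24,"spin":0},{"tx":0,"ty":0,"tz":0.24,"spin":0}]}}

```text
t: 47.9
ee_pos: [428.8, -321.4, 269.0]
orientation: [1.945, 2.466, 0.0]
ft_force: [-0.1, 0.8, -5.3]
width: 38.0
grasp_force: 30.0
```

```bash
python3 -c "
from h import *
held()
for i in range(5): ctrl.get_image('wrist'); feel()"
```

```text
[ 428.8 -321.4  269. ] 103.5 w 37.97 g 30.0 F [-0.13  0.79 -5.26] Mtool [-0.042  0.12  -0.032] t 47.9
[ 428.1 -320.9  267.6] 103.5 w 37.9 g 30.0 F [-0.2   0.64 -3.96] Mtool [-0.077  0.134 -0.048] t 47.95
[ 427.8 -320.7  266.9] 103.5 w 37.85 g 30.0 F [-0.34  0.37 -4.13] Mtool [-0.063  0.06   0.025] t 48.0
held box [265. 115. 376. 374.] row widths [32, 66, 104, 110, 109, 108, 111, 109, 97, 90, 89, 86, 85]
[ 428.1 -321.   267.2] 103.5 w 37.75 g 30.0 F [-0.21  0.15 -3.31] Mtool [-0.094  0.116  0.026] t 48.15
[ 428.3 -321.2  267.5] 103.5 w 37.95 g 30.0 F [ 0.21 -0.45 -4.68] Mtool [-0.09   0.078  0.017] t 48.2
[ 428.5 -321.3  267.9] 103.5 w 38.04 g 30.0 F [-0.2  -1.15 -4.9 ] Mtool [-0.082  0.115  0.031] t 48.25
[ 428.7 -321.4  268.2] 103.5 w 37.78 g 30.0 F [-0.61  0.24 -4.2 ] Mtool [-0.071  0.097 -0.014] t 48.3
[ 428.8 -321.6  268.6] 103.5 w 37.95 g 30.0 F [ 0.01 -0.32 -3.78] Mtool [-0.064  0.087  0.008] t 48.35
```

{"api": "apply_moves", "payload": {"targets": [{"tx":0.005,"ty":0.02,"tz":0,"spin":-6},{"tx":0.015,"ty":0.055,"tz":0,"spin":-13},{"tx":0.026,"ty":0.095,"tz":0,"spin":-20},{"tx":0.038,"ty":0.138,"tz":0,"spin":-28},{"tx":0.05,"ty":0.182,"tz":0,"spin":-36},{"tx":0.063,"ty":0.227,"tz":0,"spin":-44},{"tx":0.076,"ty":0.273,"tz":0,"spin":-52},{"tx":0.09,"ty":0.32,"tz":0,"spin":-60}]}}

```text
t: 49.15
ee_pos: [515.6, -13.8, 269.5]
orientation: [2.903, 1.2, 0.001]
ft_force: [1.6, -0.1, -4.0]
width: 38.2
grasp_force: 30.0
```

{"api": "apply_moves", "payload": {"targets": [{"tx":0.013,"ty":0.046,"tz":0,"spin":-8},{"tx":0.026,"ty":0.092,"tz":0,"spin":-16},{"tx":0.039,"ty":0.138,"tz":0,"spin":-22},{"tx":0.052,"ty":0.184,"tz":0,"spin":-25},{"tx":0.065,"ty":0.23,"tz":0,"spin":-28.5},{"tx":0.077,"ty":0.265,"tz":0,"spin":-28.5},{"tx":0.0865,"ty":0.295,"tz":-0.01,"spin":-28.5},{"tx":0.0865,"ty":0.3095,"tz":-0.04,"spin":-28.5}]}}

```text
t: 49.95
ee_pos: [604.7, 297.8, 231.7]
orientation: [-3.105, -0.46, -0.012]
ft_force: [0.7, -0.1, -4.3]
width: 37.4
grasp_force: 30.0
```

{"api": "apply_moves", "payload": {"targets": [{"tx":0,"ty":0,"tz":-0.02,"spin":0},{"tx":0,"ty":0,"tz":-0.03,"spin":0},{"tx":0,"ty":0,"tz":-0.03,"spin":0},{"tx":0,"ty":0,"tz":-0.03,"spin":0},{"tx":0,"ty":0,"tz":-0.03,"spin":0},{"tx":0,"ty":0,"tz":-0.03,"spin":0},{"tx":0,"ty":0,"tz":-0.03,"spin":0},{"tx":0,"ty":0,"tz":-0.03,"spin":0}]}}

```text
t: 50.75
ee_pos: [601.9, 293.9, 200.0]
orientation: [-3.108, -0.457, -0.001]
ft_force: [0.4, -0.6, -3.7]
width: 38.0
grasp_force: 30.0
```

```bash
python3 -c "
from h import *
held()
placed()"
```

```text
[601.9 293.9 200. ] 16.7 w 37.95 g 30.0 F [ 0.4  -0.58 -3.73] Mtool [-0.06   0.106 -0.023] t 50.75
[601.8 293.9 199.8] 16.7 w 37.62 g 30.0 F [ 0.18 -0.36 -4.76] Mtool [-0.045  0.138 -0.015] t 50.8
[601.8 293.9 199.7] 16.7 w 38.18 g 30.0 F [-0.06 -0.25 -3.69] Mtool [0.011 0.078 0.047] t 50.85
held box [267. 115. 377. 374.] row widths [33, 66, 105, 109, 109, 108, 111, 110, 97, 88, 88, 87, 84]
pred 0 [605. 221. 556. 269. 679. 150.]
pred 1 [504. 218. 472. 267. 553. 145.]
pred 2 [404. 215. 388. 264. 428. 141.]
pred 3 [302. 212. 303. 262. 300. 137.]
box 0.95 [536. 138. 640. 288.]
box 0.86 [370. 132. 470. 270.]
box 0.85 [449. 137. 595. 276.]
box 0.73 [268. 114. 379. 375.]
pp 0.89 [611. 222.] [653.  74. 100.] [648.  -3.  22.]
pp 0.83 [508. 217.] [634. 152. 100.] [622. 100.  22.]
pp 0.76 [406. 214.] [614. 228. 100.] [596. 200.  22.]
pp 0.6 [180. 240.] [542. 389. 100.] [501. 413.  22.]
pp 0.58 [320. 260.] [558. 279. 100.] [522. 268.  22.]
```

{"api": "apply_moves", "payload": {"targets": [{"tx":0.003,"ty":0.014,"tz":0,"spin":-1.7},{"tx":0.003,"ty":0.014,"tz":-0.03,"spin":-1.7},{"tx":0.003,"ty":0.014,"tz":-0.05,"spin":-1.7},{"tx":0.003,"ty":0.014,"tz":-0.06,"spin":-1.7},{"tx":0.003,"ty":0.014,"tz":-0.067,"spin":-1.7},{"tx":0.003,"ty":0.014,"tz":-0.073,"spin":-1.7},{"tx":0.003,"ty":0.014,"tz":-0.079,"spin":-1.7},{"tx":0.003,"ty":0.014,"tz":-0.083,"spin":-1.7}]}}

```text
t: 51.9
ee_pos: [603.7, 307.8, 116.4]
orientation: [3.114, 0.411, -0.003]
ft_force: [-5.1, -2.1, 1.4]
width: 37.8
grasp_force: 30.0
```

```bash
python3 -c "
from h import *
held()"
```

```text
[603.7 307.8 116.4] 15.0 w 37.78 g 30.0 F [-5.13 -2.08  1.43] Mtool [ 0.059 -0.437  0.004] t 51.9
[603.7 307.8 115.9] 15.0 w 37.84 g 30.0 F [-4.33  0.24 -0.96] Mtool [ 0.104 -0.418 -0.022] t 51.95
[604.  307.9 116.2] 15.0 w 37.66 g 30.0 F [-1.62 -0.19 -2.89] Mtool [ 0.041 -0.126  0.036] t 52.0
held box [257. 135. 383. 356.] row widths [20, 108, 113, 116, 121, 126, 130, 126, 120, 122, 119, 91]
```

{"api": "apply_moves", "payload": {"targets": [{"tx":0,"ty":0,"tz":-0.002,"spin":0},{"tx":0,"ty":0,"tz":-0.004,"spin":0},{"tx":0,"ty":0,"tz":-0.004,"spin":0},{"tx":0,"ty":0,"tz":-0.004,"spin":0},{"tx":0,"ty":0,"tz":-0.004,"spin":0},{"tx":0,"ty":0,"tz":-0.004,"spin":0},{"tx":0,"ty":0,"tz":-0.004,"spin":0},{"tx":0,"ty":0,"tz":-0.004,"spin":0}]}}

```text
t: 52.9
ee_pos: [605.0, 308.1, 113.3]
orientation: [-3.114, -0.411, -0.001]
ft_force: [-5.3, -0.2, 4.9]
width: 37.5
grasp_force: 31.8
```

```bash
python3 -c "
from h import *
held()"
```

```text
[605.  308.1 113.3] 15.0 w 37.48 g 31.8 F [-5.32 -0.22  4.9 ] Mtool [-0.147 -0.431  0.049] t 52.9
[605.  308.1 113.3] 15.0 w 37.86 g 31.8 F [-4.67 -1.71  5.52] Mtool [-0.146 -0.476  0.043] t 52.95
[605.  308.1 113.3] 15.0 w 37.89 g 31.8 F [-4.31 -1.69  5.77] Mtool [-0.157 -0.487  0.004] t 53.0
held box [254. 139. 385. 348.] row widths [98, 110, 114, 118, 123, 127, 132, 127, 122, 124, 119]
```

Same as D just before its release; release and check.

{"api": "apply_moves", "payload": {"gripper": -0.25, "targets": [{"tx":0,"ty":0,"tz":0,"spin":0},{"tx":0,"ty":0,"tz":0,"spin":0},{"tx":0,"ty":0,"tz":0,"spin":0},{"tx":0,"ty":0,"tz":0.0,"spin":0},{"tx":0,"ty":0,"tz":0.03,"spin":0},{"tx":0,"ty":0,"tz":0.06,"spin":0},{"tx":0,"ty":0,"tz":0.1,"spin":0},{"tx":0,"ty":0,"tz":0.1,"spin":0}]}}

```text
t: 53.9
ee_pos: [607.8, 309.4, 218.5]
orientation: [-3.111, -0.411, -0.015]
ft_force: [1.3, -1.1, 0.4]
width: 55.2
grasp_force: 0.0
```

{"api": "apply_moves", "payload": {"targets": [{"tx":0.01,"ty":0,"tz":0.03,"spin":0},{"tx":0.02,"ty":-0.03,"tz":0.05,"spin":0},{"tx":0.03,"ty":-0.07,"tz":0.05,"spin":0},{"tx":0.03,"ty":-0.1,"tz":0.05,"spin":0},{"tx":0.03,"ty":-0.1,"tz":0.05,"spin":0},{"tx":0.03,"ty":-0.1,"tz":0.05,"spin":0},{"tx":0.03,"ty":-0.1,"tz":0.05,"spin":0},{"tx":0.03,"ty":-0.1,"tz":0.05,"spin":0}]}}

```text
t: 54.7
ee_pos: [634.5, 209.1, 262.1]
orientation: [-3.114, -0.413, 0.0]
ft_force: [-0.6, 0.5, -0.3]
width: 55.0
grasp_force: 0.0
```

```bash
python3 -c "
from h import *
placed('wrist','pics/w12.png')
for n in('scene','side'):
    ctrl.get_image(n)
    for d in ctrl.outline_of('mill1',n): print(n,round(d['score'],2),np.round(d['box']))"
```

```text
pred 0 [456. 203. 437. 245. 482. 144.]
pred 1 [374. 202. 366. 245. 384. 143.]
pred 2 [292. 202. 296. 245. 287. 143.]
pred 3 [210. 202. 225. 244. 190. 142.]
box 0.74 [419. 137. 516. 259.]
box 0.63 [265. 138. 319. 255.]
box 0.6 [164. 139. 245. 257.]
box 0.56 [345. 136. 411. 259.]
pp 0.98 [212. 205.] [589. 302. 100.] [560. 321.  22.]
pp 0.83 [458. 203.] [652.  76. 100.] [639.  37.  22.]
pp 0.81 [294. 200.] [615. 228. 100.] [592. 228.  22.]
pp 0.66 [374. 198.] [636. 155. 100.] [618. 137.  22.]
scene 0.93 [382. 197. 413. 229.]
scene 0.77 [404. 196. 433. 223.]
scene 0.75 [257. 134. 291. 154.]
scene 0.69 [359. 204. 384. 232.]
scene 0.61 [430. 195. 457. 221.]
scene 0.5 [460. 191. 473. 209.]
scene 0.24 [347. 188. 489. 262.]
side 0.96 [245. 186. 288. 221.]
side 0.93 [211. 234. 256. 272.]
side 0.77 [219. 220. 264. 254.]
side 0.72 [395. 189. 412. 223.]
side 0.62 [236. 203. 274. 236.]
```

View pics/w12.png

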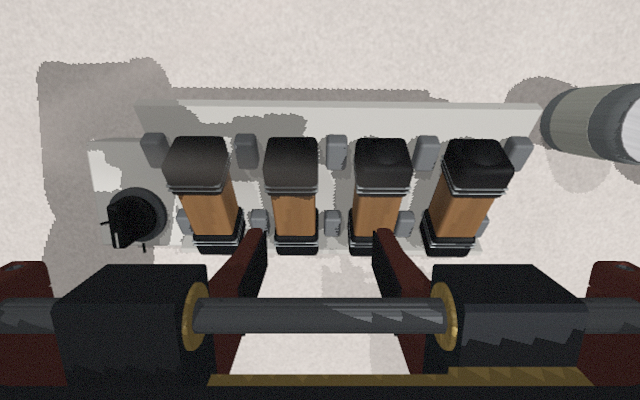

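{"api": "apply_moves", "payload": {"gripper": 0.1, "targets": [{"tx":-0.01,"ty":0.02,"tz":0,"spin":8.5},{"tx":-0.02,"ty":0.04,"tz":0,"spin":17},{"tx":-0.03,"ty":0.06,"tz":0,"spin":25.5},{"tx":-0.04,"ty":0.08,"tz":0,"spin":34},{"tx":-0.05,"ty":0.1,"tz":0,"spin":42.5},{"tx":-0.06,"ty":0.12,"tz":0,"spin":51},{"tx":-0.07,"ty":0.14,"tz":0,"spin":59.5},{"tx":-0.08,"ty":0.16,"tz":0,"spin":68}]}}

```text
t: 55.85
ee_pos: [554.3, 368.8, 262.4]
orientation: [2.346, 2.09, 0.0]
ft_force: [-1.0, 0.2, 0.1]
width: 39.4
grasp_force: 0.0
```

{"api": "apply_moves", "payload": {"targets": [{"tx":-0.008,"ty":0.01,"tz":0,"spin":8.5},{"tx":-0.016,"ty":0.023,"tz":0,"spin":17},{"tx":-0.016,"ty":0.023,"tz":0,"spin":25.5},{"tx":-0.016,"ty":0.023,"tz":0,"spin":34},{"tx":-0.016,"ty":0.023,"tz":0,"spin":42.5},{"tx":-0.016,"ty":0.023,"tz":0,"spin":51},{"tx":-0.016,"ty":0.023,"tz":0,"spin":59.5},{"tx":-0.016,"ty":0.023,"tz":0,"spin":68}]}}

```text
t: 56.65
ee_pos: [538.7, 391.0, 262.5]
orientation: [0.776, 3.044, 0.0]
ft_force: [-0.1, -0.1, 0.2]
width: 39.8
grasp_force: 0.0
```

{"api": "apply_moves", "payload": {"targets": [{"tx":0,"ty":0,"tz":0,"spin":8.5},{"tx":0,"ty":0,"tz":-0.02,"spin":17},{"tx":0,"ty":0,"tz":-0.04,"spin":25.5},{"tx":0,"ty":0,"tz":-0.06,"spin":34},{"tx":0,"ty":0,"tz":-0.06,"spin":42.5},{"tx":0,"ty":0,"tz":-0.06,"spin":44.5},{"tx":0,"ty":0,"tz":-0.06,"spin":44.5},{"tx":0,"ty":0,"tz":-0.06,"spin":44.5}]}}

```text
t: 57.45
ee_pos: [538.8, 391.0, 202.5]
orientation: [-0.423, 3.113, 0.0]
ft_force: [0.3, -0.0, 0.4]
width: 39.8
grasp_force: 0.0
```

```bash
python3 -c "
from h import *
feel(); snap('wrist','pics/w13.png')
for d in ctrl.pinpoint('knob_grip','wrist'): print(round(d['score'],2),np.round(d['uv']),np.round(ray('wrist',d['uv'],92)))
print(proj('wrist',np.array([[538.8,392,92.]])))"
```

```text
[538.8 391.  202.5] -164.5 w 39.81 g 0.0 F [ 0.31 -0.01  0.35] Mtool [-0.068 -0.159 -0.031] t 57.45
0.78 [320. 202.] [540. 391.  92.]
[[320.77038795 200.59392205]]
```

{"api": "apply_moves", "payload": {"targets": [{"tx":0,"ty":0.001,"tz":-0.04,"spin":0.5},{"tx":0,"ty":0.001,"tz":-0.08,"spin":0.5},{"tx":0,"ty":0.001,"tz":-0.1,"spin":0.5},{"tx":0,"ty":0.001,"tz":-0.109,"spin":0.5},{"tx":0,"ty":0.001,"tz":-0.109,"spin":0.5},{"tx":0,"ty":0.001,"tz":-0.109,"spin":0.5},{"tx":0,"ty":0.001,"tz":-0.109,"spin":0.5},{"tx":0,"ty":0.001,"tz":-0.109,"spin":0.5}]}}

```text
t: 58.35
ee_pos: [539.4, 392.4, 94.9]
orientation: [-0.438, 3.109, 0.002]
ft_force: [0.6, -0.3, 0.0]
width: 39.6
grasp_force: 0.0
```

{"api": "apply_moves", "payload": {"gripper": 1, "targets": [{"tx":0,"ty":0,"tz":0,"spin":0},{"tx":0,"ty":0,"tz":0,"spin":0},{"tx":0,"ty":0,"tz":0,"spin":0},{"tx":0,"ty":0,"tz":0,"spin":0},{"tx":0,"ty":0,"tz":0,"spin":0},{"tx":0,"ty":0,"tz":-0.003,"spin":0},{"tx":0,"ty":0,"tz":-0.007,"spin":0},{"tx":0,"ty":0,"tz":-0.01,"spin":0}]}}

```text
t: 59.15
ee_pos: [539.2, 392.1, 85.8]
orientation: [-0.438, 3.11, 0.0]
ft_force: [-9.8, -7.8, 36.1]
width: 13.4
grasp_force: 30.0
```

{"api": "apply_moves", "payload": {"targets": [{"tx":0,"ty":0,"tz":0,"spin":0},{"tx":0,"ty":0,"tz":0,"spin":-8},{"tx":0,"ty":0,"tz":0,"spin":-16},{"tx":0,"ty":0,"tz":0,"spin":-24},{"tx":0,"ty":0,"tz":0,"spin":-32},{"tx":0,"ty":0,"tz":0,"spin":-40},{"tx":0,"ty":0,"tz":0,"spin":-48},{"tx":0,"ty":0,"tz":0,"spin":-56}]}}

```text
t: 59.95
ee_pos: [539.4, 392.7, 86.0]
orientation: [1.081, 2.949, 0.003]
ft_force: [-4.9, -3.1, 20.2]
width: 13.6
grasp_force: 30.0
```

{"api": "apply_moves", "payload": {"targets": [{"tx":0,"ty":0,"tz":0,"spin":-6},{"tx":0,"ty":0,"tz":0,"spin":-12},{"tx":0,"ty":0,"tz":0,"spin":-16},{"tx":0,"ty":0,"tz":0,"spin":-18},{"tx":0,"ty":0,"tz":0,"spin":-19},{"tx":0,"ty":0,"tz":0,"spin":-19},{"tx":0,"ty":0,"tz":0,"spin":-19},{"tx":0,"ty":0,"tz":0,"spin":-19}]}}

```text
t: 60.75
ee_pos: [539.5, 392.8, 86.0]
orientation: [1.545, 2.734, 0.004]
ft_force: [-4.8, -2.8, 19.5]
width: 14.1
grasp_force: 30.0
```

```bash
python3 -c "
from h import *
feel()"
```

```text
[539.5 392.8  86. ] 121.1 w 14.07 g 30.0 F [-4.78 -2.76 19.48] Mtool [ 0.955 -0.152  0.035] t 60.75
```

{"api": "apply_moves", "payload": {"targets": [{"tx":0,"ty":0,"tz":0,"spin":-1},{"tx":0,"ty":0,"tz":0,"spin":-2},{"tx":0,"ty":0,"tz":0,"spin":-3},{"tx":0,"ty":0,"tz":0,"spin":-3},{"tx":0,"ty":0,"tz":0,"spin":-3},{"tx":0,"ty":0,"tz":0,"spin":-3},{"tx":0,"ty":0,"tz":0,"spin":-3},{"tx":0,"ty":0,"tz":0,"spin":-3}]}}

```text
t: 61.55
ee_pos: [539.5, 392.9, 86.0]
orientation: [1.614, 2.694, 0.004]
ft_force: [-4.8, -2.5, 19.8]
width: 13.5
grasp_force: 30.2
```

```bash
python3 -c "
from h import *
feel()"
```

```text
[539.5 392.9  86. ] 118.2 w 13.45 g 30.2 F [-4.84 -2.52 19.82] Mtool [ 0.873 -0.163 -0.572] t 61.55
```

{"api": "apply_moves", "payload": {"gripper": 0.1, "targets": [{"tx":0,"ty":0,"tz":0,"spin":0},{"tx":0,"ty":0,"tz":0,"spin":0},{"tx":0,"ty":0,"tz":0.003,"spin":0},{"tx":0,"ty":0,"tz":0.02,"spin":0},{"tx":0,"ty":0,"tz":0.06,"spin":0},{"tx":0,"ty":0,"tz":0.1,"spin":0},{"tx":0,"ty":0,"tz":0.12,"spin":0},{"tx":0,"ty":0,"tz":0.12,"spin":0}]}}

```text
t: 62.35
ee_pos: [540.3, 393.1, 207.9]
orientation: [1.616, 2.691, 0.009]
ft_force: [-0.4, 0.2, -0.2]
width: 39.4
grasp_force: 0.0
```

```bash
python3 -c "
from h import *
feel(); im=snap('wrist','pics/w14.png'); a=im[100:300,200:440]
s=snap('scene','pics/s9.png')[120:290,150:500]
A=cv2.resize(a,(390,325)); B=cv2.resize(s,(400,194)); c=np.zeros((325,790,3),np.uint8); c[:,:390]=A; c[:194,390:]=B
cv2.imwrite('pics/end.png',c[:,:,::-1])
for d in ctrl.outline_of('mill1','scene'): print(round(d['score'],2),np.round(d['box']))"
```

```text
[540.3 393.1 207.9] 118.0 w 39.41 g 0.0 F [-0.36  0.19 -0.23] Mtool [-0.111 -0.085 -0.035] t 62.35
0.74 [382. 200. 411. 229.]
0.71 [403. 200. 435. 224.]
0.65 [428. 193. 459. 220.]
0.61 [256. 137. 292. 154.]
0.58 [358. 202. 385. 231.]
```

View pics/end.png

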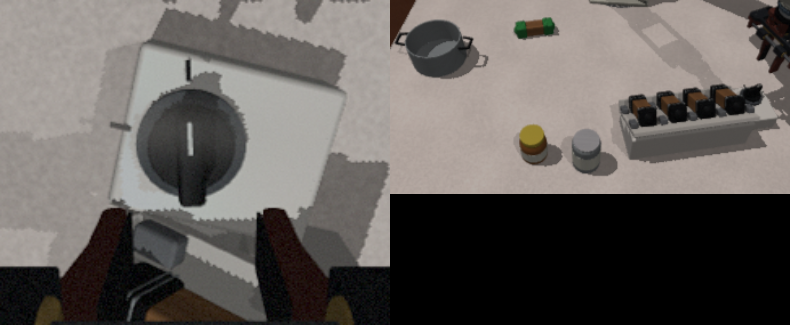

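The knob's pointer (190,140 in the left half) lines up with the "on" tick at (187,70). The end stop was felt at -0.57 N m. All four mills are in their cradles, and the jar, tin and pan are standing.

```bash
python3 -c "
from h import *
print(ctrl.close_job())"
```

```text
the job is handed in; nothing more can be done
None
```

I switched the dock off, laid all four mills home with the heavy end down, and switched it on again before handing the job in at about 62 s. The pictures agree, but no verdict came back. The heavy ends of the mills in the second to fourth cradles rest on the wrist moment alone, and one of those readings was weak.

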